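# Change the batch on a scanner pallet with the jog stick

### The arm

A 6-joint arm with a two-finger parallel gripper is mounted at the origin on the work surface. World frame = base frame: x ahead of the robot, y to its left, z up, the work surface at z = 0. Lengths are in m, angles in degrees, forces in N, time in s.
With the tool pointing down it reaches from about 0.25 to 0.725 m from the base axis. Payload 9.7 kg.
Tool frame: the origin (TCP) lies at the very end of the fingers, on their centre line; the grasp point (between the pads) lies 19 mm behind it; z points along the fingers, y is the line along which they close (so a half turn about z gives the same grasp; the last joint's range is limited). The gripper opens to 85 mm and grips with 20 to 120 N. Pads are 22 mm wide; open, the fingers measure 114 mm over their backs; the gripper's body (76 mm by 85 mm) begins 54 mm behind the grasp point. The pads swing forward as they close: fully open they stand 13 mm farther back than shut.
Start: joints at [75.401, 4.979, 10.078, 95.1, 0, 90], TCP at [0.139, 0.532, 0.211] pointing down, gripper open.
Joint ranges: [-179.16, 179.16], [-48.56, 103.87], [-65.8, 70.77], [-126.05, 130.52], [-82.76, 87.17], [-180, 180]. Speed limits (degrees/s): [127.2, 127.2, 147.25, 180, 180, 180].

### API

Orientations are given as [roll, pitch, yaw] about the fixed x, y, z axes, in that order (R = Rz(yaw) Ry(pitch) Rx(roll)).
In Python, from workcell import telemetry, optics, workorder gives the robot as it stands.
- The arm moves only by the shell command python3 -m handwheel 'ROWS' [FORCE]. ROWS is JSON, a list of rows, each an object of numbers: "tx", "ty", "tz": the shift along the tool's x, y, z in m; "ax", "ay", "az": the turn, a rotation vector about the tool's x, y, z in degrees; "jaw": the gripper command: -1 is shut, 1 is fully open, values between are in proportion. A call has exactly 10 rows; each row shifts and turns the commanded pose from where the row before left it, along the tool's axes as they then stand; what a row does not reach is not made up. A row lasts 1/8 s, in which the tool goes at most 62.5 mm and 10.7 degrees, less where a joint would pass 70% of its speed; a pose out of reach is approached as far as the arm can. A call is refused whole if a number of a shift passes 0.0625 or a number of a turn 10.7, either way. A call with a gripper value outside its range is refused whole. The fingers move at their own pace and stop on an object; FORCE is the grip in N (left out, the last holds). Time passes only in rows, so rows that do not move let the fingers close, or fill a call up. It gives the time, the measured TCP pose, the force, the opening and the grip force at its end, in the units of the state.
- telemetry.get_obs(): the state, without advancing time (a new reading comes with each control period).
- optics.camera(name): name is "side" or "top"; returns a dict with "color" (480x640x3 uint8, red, green, blue), "K" (3x3 intrinsics, pixels), "extrinsics" (4x4, takes a point from camera to world coordinates). Camera axes: x right, y down, z forward; pixel columns grow to the right and rows downward; lengths in m; the calibration is good to about 2 mm. A picture is of the moment at which its call begins. There is no depth.
- workorder.job_done(): hands the job in; it is judged then, once.
The state is a dict: "time": time; "q": joint angles; "qd": joint speeds; "joint_efforts": joint torques, N m; "ee_pos": TCP position; "tcp_rot": TCP orientation; "wrist_force": force on the tool from outside, world axes, zero at the start; "torque": the same for the moment, N m; "opening": finger opening in m; "grasp_force": force on a finger pad.
Only numpy, scipy, OpenCV 4.12 (cv2) and the standard library are available. Lean on these libraries where they do the work, as an engineer would, in place of code of your own. Each camera call takes 0.05 s, during which the arm holds its last target. There are 200 camera calls.

### The job

Change the batch on the scanner's pallet. Tilt the jog stick to the right and hold it until the pallet has run out to the yellow loading stop, and let the stick go; lay the measured rods from the pallet flat in the blue tray, lay any new rod whose big eye is plugged red flat in the red tray instead of measuring it, and seat every other new rod from the green mat in a pallet nest of its own, flat between the pins with its big eye on the big seat. Only when all that is done, tilt the stick to the left and hold it until the pallet is fully docked against the blue stop under the hood, then let it spring back upright; do not knock the white reference ball on its stand.

Things in the scene. Friction and masses are not known exactly. Their poses are not given: they have to be found in the camera images.
- new1_mid (a point): New rod flat on the green mat at the right (may be absent): steel connecting rod 134 mm long, 22 mm thick, 0.2 to 0.4 kg; big eye 48 mm across, small eye 30 mm across, straight shank between them 56 mm long, 16 mm wide and thick. Point: middle of the shank, half-way through (it balances there); x axis from the big eye (centre 52 mm behind) to the small eye (centre 43 mm ahead).
- new2_mid (a point): Another new rod on the green mat, as new1 (may be absent).
- new3_mid (a point): Another new rod on the green mat, as new1 (may be absent).
- done1_mid (a point): Measured rod, at the start in nest1 of the pallet (may be absent): same shape, point and axes as new1.
- done2_mid (a point): Measured rod, at the start in nest2 of the pallet (may be absent): same shape, point and axes as new1.
- done3_mid (a point): Measured rod, at the start in nest3 of the pallet (may be absent): same shape, point and axes as new1.
- red1_mid (a point): Rejected rod among the new ones on the green mat (may be absent): same shape, point and axes as new1, but a red plastic plug, 3 mm proud, stops its big eye.
- nest1_mid (a point): Nest 1, the rightmost of three, 62 mm apart side by side on the pallet. Each has a big and a small round pad, 8 mm high, for the eyes of one rod, and three brass pins around each eye (at both sides and the outer end, 2.5 to 3.5 mm clear, tops 16 mm above the pads). Point: where the mid-shank of a seated rod lies, 64 mm above the table; x axis from the big seat to the small seat, away from the robot.
- nest2_mid (a point): Nest 2, the middle one, as nest 1.
- nest3_mid (a point): Nest 3, the leftmost, as nest 1.
- nest1_big (a point): Centre of the big-eye seat of nest 1, where the centre of a seated rod's big eye lies: 52 mm from the nest's middle on the robot's side.
- nest2_big (a point): Centre of the big-eye seat of nest 2, where the centre of a seated rod's big eye lies: 52 mm from the nest's middle on the robot's side.
- nest3_big (a point): Centre of the big-eye seat of nest 3, where the centre of a seated rod's big eye lies: 52 mm from the nest's middle on the robot's side.
- shuttle: Pallet shuttle, fixed: an aluminium rail 130 mm wide, 30 mm high, along y, with the pallet on it, a grey plate 172 (x) x 200 (y) mm, top 45 mm above the table, that carries the nests. Yellow loading stop at the right end; at the left end the scanner: blue stop, clear hood 103 mm high, held from behind, over the docked pallet, white head on it to 167 mm. Origin: on the table under the pallet's centre when it is at the loading stop.
- pallet (a joint): Travel of the pallet along the rail, m: 0 = docked at the blue stop under the scanner hood (the start), 0.27 = at the yellow loading stop at the right, in the open. Motor-driven: runs at about 0.06 m/s while the stick is tilted more than about 0.22 rad, halts at the stops by itself and stays put when the stick is let go; not to be pushed by hand.
- stick (a joint): Tilt of the jog stick, rad: 0 = upright (spring-centred); positive = tilted to the left, to the blue mark: the pallet runs to the dock; negative = tilted to the right, to the yellow mark: the pallet runs to the loading stop. Range -0.42 to 0.42; at 0.3 rad it pushes back with 8 to 10 N at the knob; let go, it springs upright.
- stick_knob (a point): Middle of the jog stick's black knob, an upright cylinder 26 mm across, 38 mm high, 115 mm above the table. The pivot is 65 mm below. The jog box below is 104 (x) x 140 (y) mm, 50 mm high, with a red stop button (66 mm high) 48 mm from the stick on its -x side. x axis along the pivot, away from the robot; y: the way it tilts when positive.
- tray: Blue open tray for measured rods, fixed: 164 (x) x 176 (y) x 34 mm outside, walls 4 mm, grey foam floor 14 mm above the table. Origin: centre of its underside; room for two rods side by side, along x.
- bin: Red open tray for rejected rods, fixed: 164 (x) x 100 (y) x 34 mm outside, walls 4 mm, grey foam floor 14 mm above the table. Origin: centre of its underside; one rod lies along x.
- ref_sphere: Bystander: white reference ball on a black stand, 148 mm tall, foot 68 mm across, at the far side of the table. Origin: centre of its underside.
Not all that is in view belongs to the job. What is shaped like the part that bears new2_mid but orange is not meant.

How it is judged:
By the outcome, as a careful person would: the job done as asked, in the order asked, and still so for the second after the job is handed in, with the robot touching nothing.
Of done1, done2, done3 only 1 to 2 are there at a start; the rules pass over those that are not, and their reading is None.
Of new1, new2, new3, red1 only 3 to 4 are there at a start; the rules pass over those that are not, and their reading is None.
At some moment in a run one of new1, new2, new3 may be knocked a few centimetres aside while the robot is not near it.
Once in a run the grip may slacken for a moment while it holds something.
It also fails if it takes over 210 s, if anything falls off the work surface, if the arm or the gripper's body presses on something with over 40 N, if the wrist force passes 120 N, or if a joint passes its speed limit or range.

## Working session

There is one attempt and no reset: what is moved stays moved. The work goes in short steps, Python scripts to look and compute and a shell command to move; the robot and the scene stay as the last step left them, time stands still between calls to the robot, and variables do not carry over. Pictures are saved under pics/ and viewed, at most 14 in all, crops included, and the job is handed in when it is done.

```bash
mkdir -p pics; ls; cat > h.py <<'E'
import numpy as np,cv2
from workcell import telemetry, optics, workorder
def snap(n,f):
    c=optics.camera(n); cv2.imwrite(f,c["color"][:,:,::-1]); np.savez(f'{n}.npz',K=c["K"],E=c["extrinsics"]); return c
def p2w(n,u,v,z):
    d=np.load(f'{n}.npz');K,E=d['K'],d['E']
    r=E[:3,:3]@np.linalg.inv(K)@[u,v,1];o=E[:3,3]
    return o+r*(z-o[2])/r[2]
def w2p(n,p):
    d=np.load(f'{n}.npz');K,E=d['K'],d['E']
    q=K@(E[:3,:3].T@(np.array(p)-E[:3,3]));return q[:2]/q[2]
def crop(src,dst,x0,y0,x1,y1,s):
    im=cv2.imread(src)[y0:y1,x0:x1];cv2.imwrite(dst,cv2.resize(im,None,fx=s,fy=s,interpolation=cv2.INTER_CUBIC))
E
python3 - <<'E'
from h import *
for n in("top","side"):
    c=snap(n,f'pics/{n}0.png');print(n,c["K"].tolist(),c["extrinsics"].round(3).tolist())
o=telemetry.get_obs();print({k:np.round(v,3).tolist() for k,v in o.items()})
E
```

```text
pics
top [[623.659826035233, 0.0, 325.99129138907665], [0.0, 623.659826035233, 231.3927103654831], [0.0, 0.0, 1.0]] [[0.03, -0.992, 0.122, 0.308], [-1.0, -0.028, 0.012, -0.183], [-0.009, -0.123, -0.992, 2.157], [0.0, 0.0, 0.0, 1.0]]
side [[596.8673476714387, 0.0, 321.1714415629761], [0.0, 596.8673476714387, 237.4603313933549], [0.0, 0.0, 1.0]] [[0.876, -0.358, 0.323, -0.045], [-0.482, -0.622, 0.617, -1.311], [-0.02, -0.696, -0.718, 1.416], [0.0, 0.0, 0.0, 1.0]]
{'time': 0.1, 'q': [75.401, 5.007, 10.038, 95.098, 0.0, 89.998], 'qd': [-0.166, -0.139, 0.135, 0.085, 0.013, -0.049], 'joint_efforts': [-0.0, -52.156, 46.565, 0.016, 0.0, -0.0], 'ee_pos': [0.139, 0.532, 0.21], 'tcp_rot': [-179.933, -0.0, 165.402], 'wrist_force': [0.539, 0.654, -0.191], 'torque': [-0.044, 0.008, -0.011], 'grasp_force': 0.0, 'opening': 0.085}
```

View pics/top0.png

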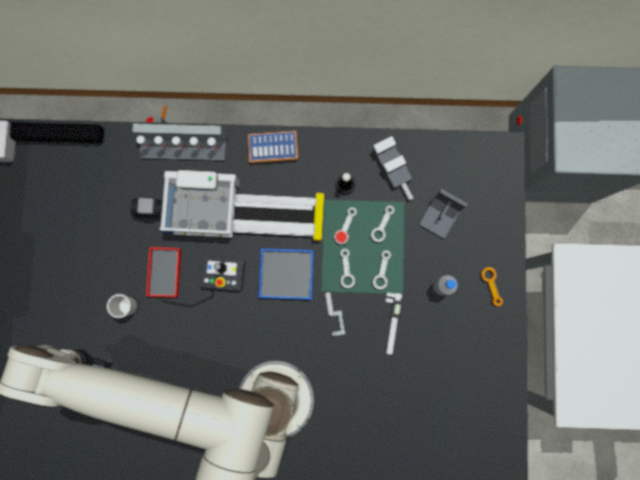

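View pics/side0.png

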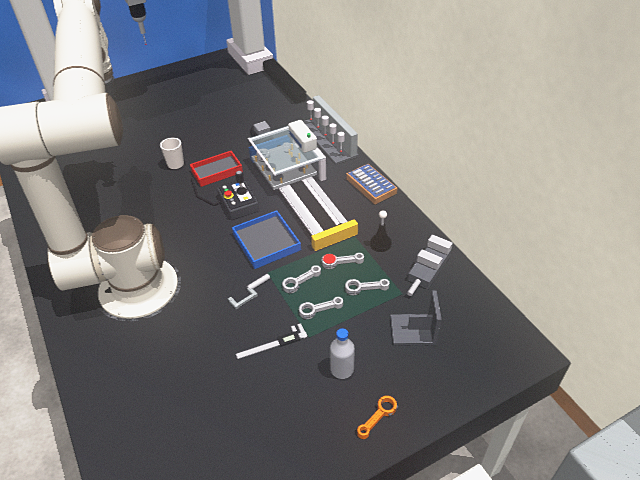

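Top view: rods' big eyes at (341,237) red-plugged, (381,237), (347,281), (380,283); the orange one (490,285) is a decoy. Stick at (221,268), hood/pallet at (200,205), ball (345,182).

```bash
python3 - <<'E'
from h import *
crop('pics/top0.png','pics/c1.png',140,160,420,320,2.8)
a=cv2.imread('pics/side0.png')
crop('pics/side0.png','pics/c2.png',190,110,410,330,2.7)
for n,l in (("top",[(341,237),(381,237),(347,281),(380,283)]),):
  for u,v in l: print(p2w(n,u,v,.02).round(3))
print('knob',p2w('top',221,267,.134).round(3))
E
```

```text
[ 0.554 -0.208  0.02 ]
[ 0.558 -0.346  0.02 ]
[ 0.403 -0.233  0.02 ]
[ 0.4   -0.345  0.02 ]
knob [0.432 0.181 0.134]
```

View pics/c1.png

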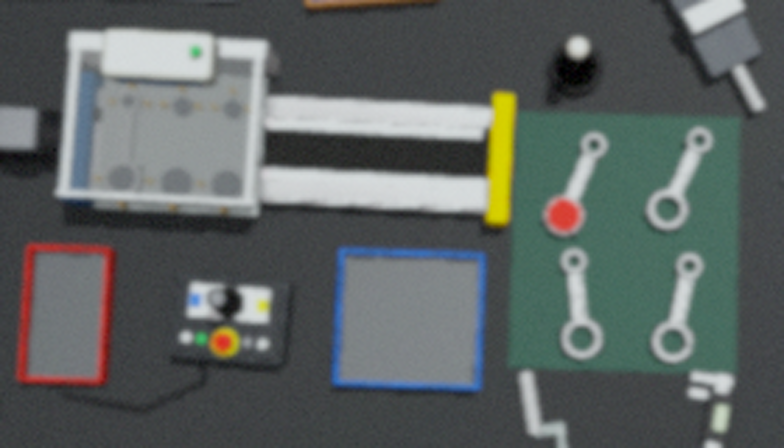

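View pics/c2.png

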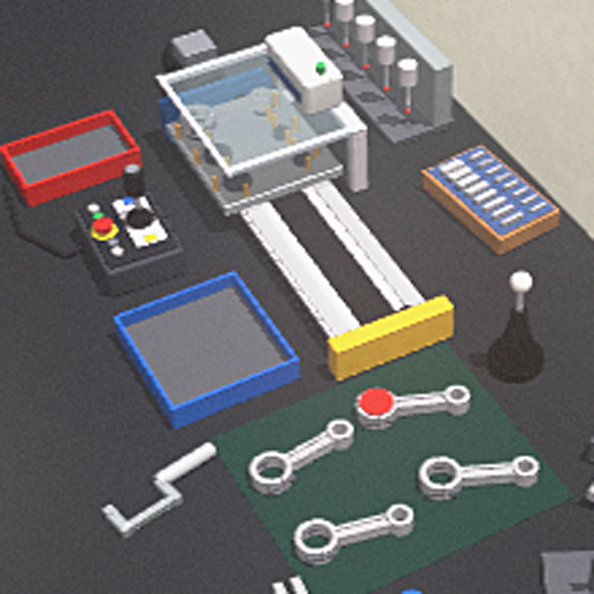

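```bash
cat >> h.py <<'E'
def c1(x,y): return 140+(x+.5)/2.8-.5,160+(y+.5)/2.8-.5
def c2(x,y): return 190+(x+.5)/2.7-.5,110+(y+.5)/2.7-.5
def tri(t,s):
    P=[]
    for n in('top','side'):
        d=np.load(f'{n}.npz');E=np.linalg.inv(d['E'])[:3];P.append(d['K']@E)
    X=cv2.triangulatePoints(P[0],P[1],np.array(t,float).reshape(2,1),np.array(s,float).reshape(2,1))[:,0]
    return X[:3]/X[3]
E
python3 - <<'E'
from h import *
print('knob',tri(c1(225,300),c2(134,180)).round(4))
print('ball',tri(c1(578,47),c2(521,282)).round(4))
for nm,l in (('tray',[(337,249),(486,253),(481,390),(333,386)]),('bin',[(28,245),(113,247),(107,383),(19,382)])):
    P=np.array([p2w('top',*c1(*p),.034) for p in l]);print(nm,P.round(3)[:,:2].tolist(),P.mean(0).round(4))
for nm,b,s,tb,ts in (('red',(564,216),(594,144),(376,402),(457,399)),('A',(667,209),(699,139),(440,476),(525,468)),('B',(581,339),(573,261),(271,470),(341,433)),('C',(672,342),(689,265),(317,540),(400,517))):
    B=p2w('top',*c1(*b),.022);S=p2w('top',*c1(*s),.022)
    B2=p2w('side',*c2(*tb),.022);S2=p2w('side',*c2(*ts),.022)
    print(nm,B.round(3),B2.round(3),S.round(3),S2.round(3),'len',np.linalg.norm(S-B).round(4),np.linalg.norm(S2-B2).round(4))
E
```

```text
knob [0.4335 0.1849 0.1265]
ball [ 0.7428 -0.2185  0.1372]
tray [[0.504, 0.068], [0.505, -0.114], [0.338, -0.114], [0.338, 0.066]] [ 0.4214 -0.0235  0.034 ]
bin [[0.498, 0.447], [0.499, 0.342], [0.333, 0.34], [0.331, 0.447]] [0.4156 0.3941 0.034 ]
red [ 0.554 -0.208  0.022] [ 0.559 -0.206  0.022] [ 0.645 -0.243  0.022] [ 0.643 -0.249  0.022] len 0.0971 0.0945
A [ 0.567 -0.335  0.022] [ 0.566 -0.339  0.022] [ 0.655 -0.373  0.022] [ 0.655 -0.376  0.022] len 0.096 0.096
B [ 0.404 -0.233  0.022] [ 0.406 -0.237  0.022] [ 0.499 -0.221  0.022] [ 0.501 -0.228  0.022] len 0.0959 0.0949
C [ 0.404 -0.344  0.022] [ 0.405 -0.35   0.022] [ 0.498 -0.363  0.022] [ 0.499 -0.367  0.022] len 0.0966 0.095
```

```bash
python3 -m handwheel '[{"az":-7.3,"jaw":1},{"az":-7.3},{"tx":-0.03,"ty":-0.035},{"tx":-0.03,"ty":-0.035},{"tx":-0.03,"ty":-0.035},{"tx":-0.03,"ty":-0.035},{"tx":-0.03,"ty":-0.035},{"tx":-0.03,"ty":-0.035},{"tx":-0.03,"ty":-0.035},{"tx":-0.03,"ty":-0.035}]' 60
```

```text
$[0]: bad value
```

```bash
python3 -m handwheel '[{"tx":0,"ty":0,"tz":0,"ax":0,"ay":0,"az":-7.3,"jaw":1.0},{"tx":0,"ty":0,"tz":0,"ax":0,"ay":0,"az":-7.3,"jaw":1.0},{"tx":0,"ty":0,"tz":0,"ax":0,"ay":0,"az":0,"jaw":1.0},{"tx":0,"ty":0,"tz":0,"ax":0,"ay":0,"az":0,"jaw":1},{"tx":0,"ty":0,"tz":0,"ax":0,"ay":0,"az":0,"jaw":1},{"tx":0,"ty":0,"tz":0,"ax":0,"ay":0,"az":0,"jaw":1},{"tx":0,"ty":0,"tz":0,"ax":0,"ay":0,"az":0,"jaw":1},{"tx":0,"ty":0,"tz":0,"ax":0,"ay":0,"az":0,"jaw":1},{"tx":0,"ty":0,"tz":0,"ax":0,"ay":0,"az":0,"jaw":1},{"tx":0,"ty":0,"tz":0,"ax":0,"ay":0,"az":0,"jaw":1}]' 60; python3 -m handwheel --help|head -20
```

```text
time: 1.35
ee_pos: [0.1386, 0.5322, 0.2109]
tcp_rot: [180.0, -0.0, 180.0]
wrist_force: [0.5, -0.2, 0.5]
opening: 0.0856
grasp_force: 0.0invalid input: not JSON, or not a number
```

```bash
python3 -m handwheel '[{"tx":-0.03,"ty":-0.035,"tz":0,"jaw":1},{"tx":-0.03,"ty":-0.035,"tz":0,"jaw":1},{"tx":-0.03,"ty":-0.035,"tz":0,"jaw":1},{"tx":-0.03,"ty":-0.035,"tz":0,"jaw":1},{"tx":-0.03,"ty":-0.035,"tz":0,"jaw":1},{"tx":-0.03,"ty":-0.035,"tz":0,"jaw":1},{"tx":-0.03,"ty":-0.035,"tz":0,"jaw":1},{"tx":-0.03,"ty":-0.035,"tz":0,"jaw":1},{"tx":-0.03,"ty":-0.035,"tz":0,"jaw":1},{"tx":-0.024,"ty":-0.033,"tz":0,"jaw":1}]' 60
```

```text
$[0]: bad value
```

```bash
python3 -m handwheel '[{"tx":-0.03,"ty":-0.035,"tz":0,"ax":0,"ay":0,"az":0,"jaw":0.2},{"tx":-0.03,"ty":-0.035,"tz":0,"ax":0,"ay":0,"az":0,"jaw":0.2},{"tx":-0.03,"ty":-0.035,"tz":0,"ax":0,"ay":0,"az":0,"jaw":0.2},{"tx":-0.03,"ty":-0.035,"tz":0,"ax":0,"ay":0,"az":0,"jaw":0.2},{"tx":-0.03,"ty":-0.035,"tz":0,"ax":0,"ay":0,"az":0,"jaw":0.2},{"tx":-0.03,"ty":-0.035,"tz":0,"ax":0,"ay":0,"az":0,"jaw":0.2},{"tx":-0.03,"ty":-0.035,"tz":0,"ax":0,"ay":0,"az":0,"jaw":0.2},{"tx":-0.03,"ty":-0.035,"tz":0,"ax":0,"ay":0,"az":0,"jaw":0.2},{"tx":-0.03,"ty":-0.035,"tz":0,"ax":0,"ay":0,"az":0,"jaw":0.2},{"tx":-0.024,"ty":-0.033,"tz":0,"ax":0,"ay":0,"az":0,"jaw":0.2}]' 60
```

```text
time: 2.6
ee_pos: [0.4336, 0.1829, 0.2109]
tcp_rot: [180.0, 0.0, 180.0]
wrist_force: [0.4, 0.5, -0.3]
opening: 0.0511
grasp_force: 0.0
```

```bash
python3 -m handwheel '[{"tx":0,"ty":0,"tz":0.022,"ax":0,"ay":0,"az":0,"jaw":0.2},{"tx":0,"ty":0,"tz":0.022,"ax":0,"ay":0,"az":0,"jaw":0.2},{"tx":0,"ty":0,"tz":0.022,"ax":0,"ay":0,"az":0,"jaw":0.2},{"tx":0,"ty":0,"tz":0.022,"ax":0,"ay":0,"az":0,"jaw":0.2},{"tx":0,"ty":0,"tz":0.02,"ax":0,"ay":0,"az":0,"jaw":0.2},{"tx":0,"ty":0,"tz":0,"ax":0,"ay":0,"az":0,"jaw":0.2},{"tx":0,"ty":-0.009,"tz":0,"ax":0,"ay":0,"az":0,"jaw":0.2},{"tx":0,"ty":-0.009,"tz":0,"ax":0,"ay":0,"az":0,"jaw":0.2},{"tx":0,"ty":-0.009,"tz":0,"ax":0,"ay":0,"az":0,"jaw":0.2},{"tx":0,"ty":-0.008,"tz":0,"ax":0,"ay":0,"az":0,"jaw":0.2}]' 60
python3 -m handwheel '[{"tx":0,"ty":0,"tz":0,"ax":0,"ay":0,"az":0,"jaw":0.2},{"tx":0,"ty":0,"tz":0,"ax":0,"ay":0,"az":0,"jaw":0.2},{"tx":0,"ty":0,"tz":0,"ax":0,"ay":0,"az":0,"jaw":0.2},{"tx":0,"ty":0,"tz":0,"ax":0,"ay":0,"az":0,"jaw":0.2},{"tx":0,"ty":0,"tz":0,"ax":0,"ay":0,"az":0,"jaw":0.2},{"tx":0,"ty":0,"tz":0,"ax":0,"ay":0,"az":0,"jaw":0.2},{"tx":0,"ty":0,"tz":0,"ax":0,"ay":0,"az":0,"jaw":0.2},{"tx":0,"ty":0,"tz":0,"ax":0,"ay":0,"az":0,"jaw":0.2},{"tx":0,"ty":0,"tz":0,"ax":0,"ay":0,"az":0,"jaw":0.2},{"tx":0,"ty":0,"tz":0,"ax":0,"ay":0,"az":0,"jaw":0.2}]'
python3 -c "
from h import *
snap('side','pics/s1.png');crop('pics/s1.png','pics/s1c.png',190,90,420,260,3)"
```

```text
time: 3.85
ee_pos: [0.4327, 0.1502, 0.1033]
tcp_rot: [179.8, 0.0, -180.0]
wrist_force: [-0.6, 13.8, -1.5]
opening: 0.0511
grasp_force: 6.5
time: 5.1
ee_pos: [0.4328, 0.1509, 0.1035]
tcp_rot: [179.7, 0.0, -179.9]
wrist_force: [-2.3, 13.6, -0.2]
opening: 0.0514
grasp_force: 6.2
```

View pics/s1c.png

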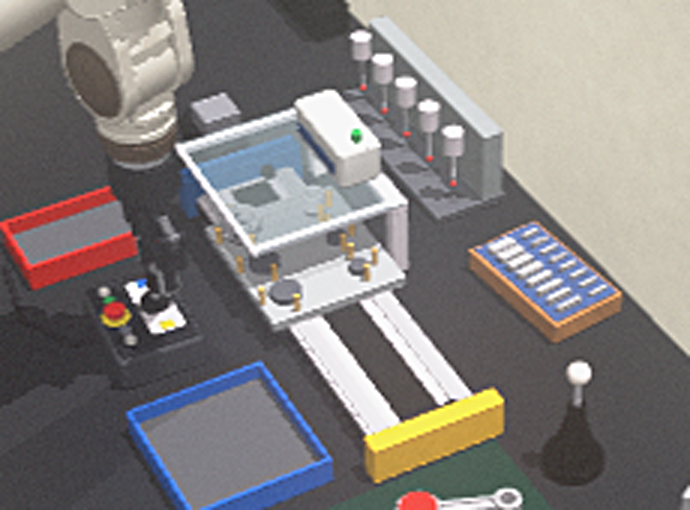

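The pallet is running right (front edge now at crop (330,300)); nests 1 and 2 look empty. Keep holding.

```bash
for i in 1 2 3; do python3 -m handwheel '[{"tx":0,"ty":0,"tz":0,"ax":0,"ay":0,"az":0,"jaw":0.2},{"tx":0,"ty":0,"tz":0,"ax":0,"ay":0,"az":0,"jaw":0.2},{"tx":0,"ty":0,"tz":0,"ax":0,"ay":0,"az":0,"jaw":0.2},{"tx":0,"ty":0,"tz":0,"ax":0,"ay":0,"az":0,"jaw":0.2},{"tx":0,"ty":0,"tz":0,"ax":0,"ay":0,"az":0,"jaw":0.2},{"tx":0,"ty":0,"tz":0,"ax":0,"ay":0,"az":0,"jaw":0.2},{"tx":0,"ty":0,"tz":0,"ax":0,"ay":0,"az":0,"jaw":0.2},{"tx":0,"ty":0,"tz":0,"ax":0,"ay":0,"az":0,"jaw":0.2},{"tx":0,"ty":0,"tz":0,"ax":0,"ay":0,"az":0,"jaw":0.2},{"tx":0,"ty":0,"tz":0,"ax":0,"ay":0,"az":0,"jaw":0.2}]'|head -1; done
python3 -c "
from h import *
snap('side','pics/s2.png');snap('top','pics/t2.png')
a=cv2.imread('pics/s2.png')[130:330,230:430];b=cv2.imread('pics/t2.png')[160:310,220:420]
cv2.imwrite('pics/m2.png',cv2.resize(a,None,fx=3,fy=3,interpolation=2));cv2.imwrite('pics/m2t.png',cv2.resize(b,None,fx=4,fy=4,interpolation=2))"
```

```text
time: 6.4
time: 7.65
time: 8.9
```

View pics/m2.png

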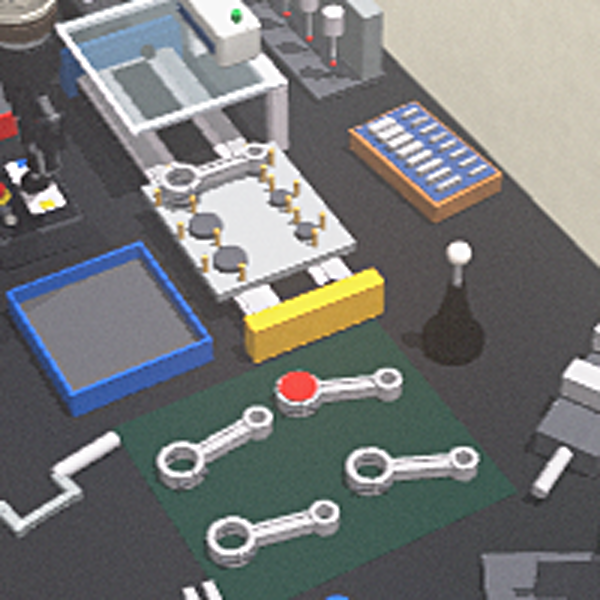

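View pics/m2t.png

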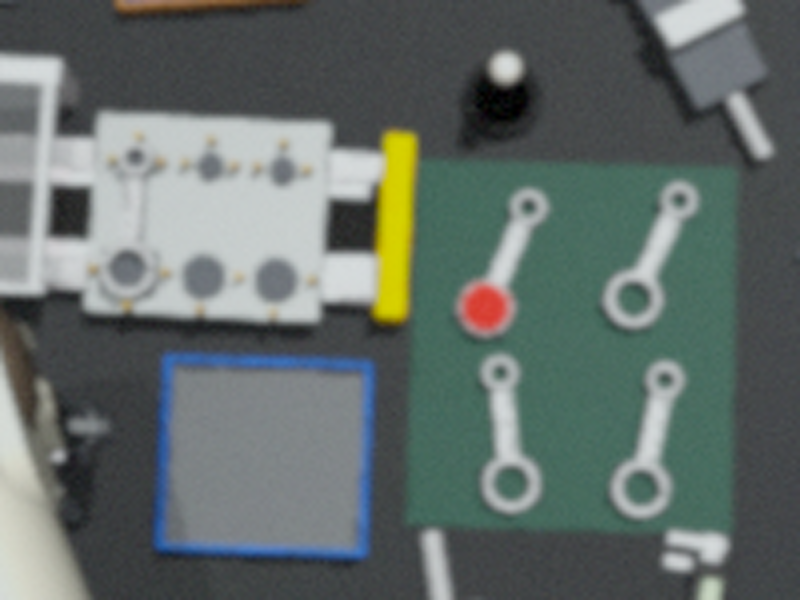

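Done rod only in nest 3; pallet is still ~40 mm short of the yellow stop. Hold 1.25 s ×1 more, then release and rise.

```bash
python3 -m handwheel '[{"tx":0,"ty":0,"tz":0,"ax":0,"ay":0,"az":0,"jaw":0.2},{"tx":0,"ty":0,"tz":0,"ax":0,"ay":0,"az":0,"jaw":0.2},{"tx":0,"ty":0,"tz":0,"ax":0,"ay":0,"az":0,"jaw":0.2},{"tx":0,"ty":0,"tz":0,"ax":0,"ay":0,"az":0,"jaw":0.2},{"tx":0,"ty":0,"tz":0,"ax":0,"ay":0,"az":0,"jaw":0.2},{"tx":0,"ty":0,"tz":0,"ax":0,"ay":0,"az":0,"jaw":0.2},{"tx":0,"ty":0,"tz":0,"ax":0,"ay":0,"az":0,"jaw":0.2},{"tx":0,"ty":0,"tz":0,"ax":0,"ay":0,"az":0,"jaw":0.2},{"tx":0,"ty":0,"tz":0,"ax":0,"ay":0,"az":0,"jaw":0.2},{"tx":0,"ty":0,"tz":0,"ax":0,"ay":0,"az":0,"jaw":0.2}]'|head -1
python3 -m handwheel '[{"tx":0,"ty":0,"tz":0,"ax":0,"ay":0,"az":0,"jaw":0.2},{"tx":0,"ty":0.009,"tz":0,"ax":0,"ay":0,"az":0,"jaw":0.2},{"tx":0,"ty":0.009,"tz":0,"ax":0,"ay":0,"az":0,"jaw":0.2},{"tx":0,"ty":0.009,"tz":0,"ax":0,"ay":0,"az":0,"jaw":0.2},{"tx":0,"ty":0.008,"tz":0,"ax":0,"ay":0,"az":0,"jaw":0.2},{"tx":0,"ty":0,"tz":0,"ax":0,"ay":0,"az":0,"jaw":0.2},{"tx":0,"ty":0,"tz":-0.03,"ax":0,"ay":0,"az":0,"jaw":0.2},{"tx":0,"ty":0,"tz":-0.03,"ax":0,"ay":0,"az":0,"jaw":0.2},{"tx":0,"ty":0,"tz":-0.03,"ax":0,"ay":0,"az":0,"jaw":0.2},{"tx":0,"ty":0,"tz":-0.02,"ax":0,"ay":0,"az":0,"jaw":0.2}]'
python3 -c "
from h import *
snap('side','pics/s3.png');snap('top','pics/t3.png')
a=cv2.imread('pics/s3.png')[160:330,250:410];b=cv2.imread('pics/t3.png')[170:310,230:410]
a=cv2.resize(a,(376,400),interpolation=2);b=cv2.resize(b,None,fx=4,fy=4,interpolation=2)
cv2.imwrite('pics/m3.png',b);cv2.imwrite('pics/m3s.png',cv2.resize(cv2.imread('pics/s3.png')[160:280,255:375],None,fx=5,fy=5,interpolation=2))"
```

```text
time: 10.25
time: 11.5
ee_pos: [0.4328, 0.184, 0.2142]
tcp_rot: [180.0, 0.0, 180.0]
wrist_force: [-1.0, -0.5, -1.5]
opening: 0.0511
grasp_force: 0.0
```

View pics/m3.png

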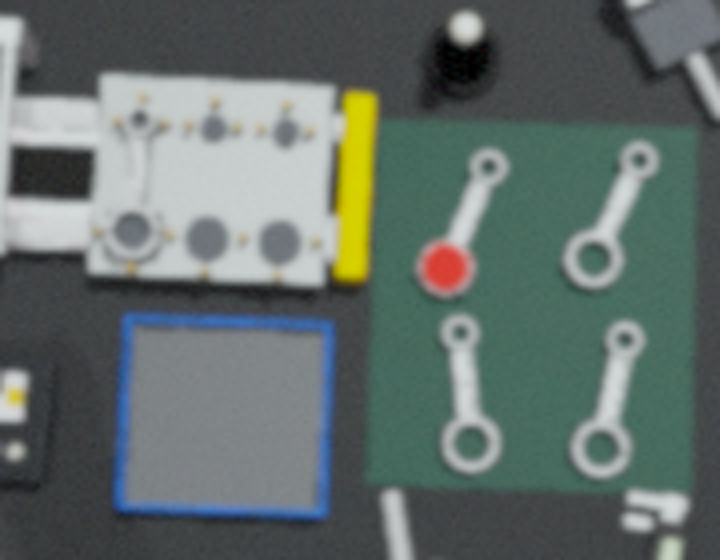

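View pics/m3s.png

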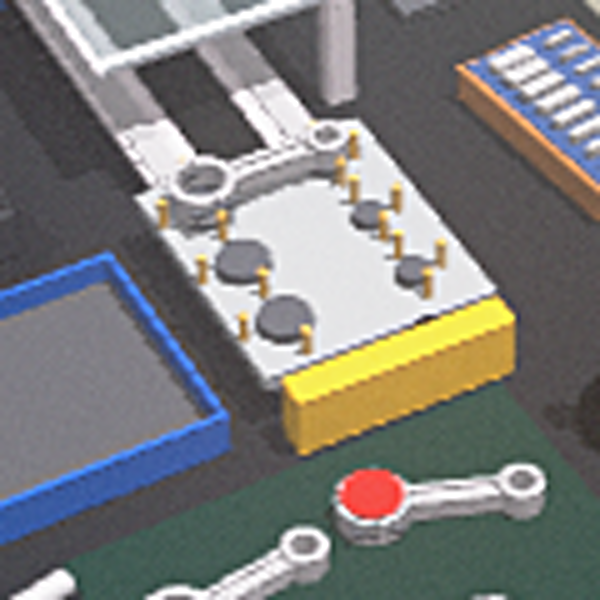

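Pallet now rests against the yellow stop (it moved only 37 mm in 1.4 s); measured rod in nest 3 (133,231), nests 1/2 pads at (280,242),(207,239). I fit poses by silhouette in both cameras.

```bash
cat >> h.py <<'E'
from scipy.optimize import minimize
TH=np.linspace(0,2*np.pi,40)
def circ(cx,r): return np.c_[cx+r*np.cos(TH),r*np.sin(TH)]
def hull(n,poly,zs,T):
    d=np.load(f'{n}.npz');P=d['K']@np.linalg.inv(d['E'])[:3]
    q=np.vstack([np.c_[poly,np.full(len(poly),z),np.ones(len(poly))] for z in zs])
    q[:,:2]=q[:,:2]@np.array([[np.cos(T[2]),np.sin(T[2])],[-np.sin(T[2]),np.cos(T[2])]])+T[:2]
    p=q@P.T;p=p[:,:2]/p[:,2:]
    return p
S=8
def fill(m,p,o,v):
    h=cv2.convexHull(((p-o+.5)*S).astype(np.float32))
    cv2.fillConvexPoly(m,np.round(h*16-8).astype(np.int32),v,lineType=8,shift=4)
def render(n,T,o,sh,parts):
    m=np.zeros((sh[0]*S,sh[1]*S),np.float32)
    for pl,v in parts:
        for poly,zs in pl:
            if v: fill(m,hull(n,poly,zs,T),o,v)
            else:   # hole: visible only where top and bottom rims overlap
                a=np.zeros_like(m);b=np.zeros_like(m);fill(a,hull(n,poly,zs[:1],T),o,1);fill(b,hull(n,poly,zs[1:],T),o,1);m[(a>0)&(b>0)]=0
    return cv2.GaussianBlur(cv2.resize(m,sh[::-1],interpolation=cv2.INTER_AREA),(0,0),.7)
def rodparts(rb,rs,z0,plug=False):
    A=[(circ(-.052,.024),(z0,z0+.022+.003*plug)),(circ(.043,.015),(z0,z0+.022)),(np.array([[-.03,-.008],[-.03,.008],[.03,.008],[.03,-.008]]),(z0+.003,z0+.019))]
    H=([] if plug else [(circ(-.052,rb),(z0+.022,z0))])+[(circ(.043,rs),(z0+.022,z0))]
    return [(A,1),(H,0)]
def fit(ims,T0,mk,r=.1,extra=(),lo=70,hi=190,inv=False,pad=None):
    """ims: {cam:file}"""
    W={}
    for n,f in ims.items():
        im=cv2.imread(f)[:,:,2].astype(np.float32);c=np.array([w2p(n,[T0[0]+a,T0[1]+b,.03]) for a in(-r,r) for b in(-r,r)])
        o=np.maximum(np.floor(c.min(0)),0).astype(int);e=np.ceil(c.max(0)).astype(int)
        I=np.clip((im[o[1]:e[1],o[0]:e[0]]-lo)/(hi-lo),0,1);W[n]=(o,1-I if inv else I)
    def cost(p):
        s=0
        for n,(o,I) in W.items():
            R=render(n,p[:3]*[1,1,1],o,I.shape,mk(p[3:]))
            w=cv2.dilate((R>.02).astype(np.float32),np.ones((5,5)))
            s+=(w*(R-I)**2).sum()/w.sum()
        return s
    x0=np.r_[T0,extra];sx=np.vstack([x0]+[x0+np.eye(len(x0))[i]*([.006,.006,.08]+[.002]*9)[i] for i in range(len(x0))])
    R=minimize(cost,x0,method='Nelder-Mead',options=dict(initial_simplex=sx,xatol=5e-5,fatol=1e-6,maxiter=250))
    return R.x,R.fun
def fitrods(ims,rods,z0=0.,quiet=False):
    out={}
    for nm,(B,Sm) in rods.items():
        B,Sm=np.array(B),np.array(Sm);u=(Sm-B)/np.linalg.norm(Sm-B)
        T0=np.r_[(B+.052*u+Sm-.043*u)/2,np.arctan2(u[1],u[0])]
        for k in [list(ims),*[[i] for i in ims]]:
            x,f=fit({i:ims[i] for i in k},T0,lambda e:rodparts(e[0],e[1],z0,nm=='red'),r=.085,extra=(.016,.009))
            print(nm,'+'.join(k),x[:2].round(4),'yaw',np.degrees(x[2]).round(2),x[3:].round(4),round(f,4),flush=True)
            if len(k)>1: out[nm]=x
    return out
E
cat > f1.py <<'E'
from h import *
ims={'top':'pics/t3.png','side':'pics/s3.png'}
fitrods(ims,{'red':([.554,-.208],[.645,-.243]),'A':([.567,-.336],[.655,-.374]),'B':([.404,-.235],[.5,-.224]),'C':([.404,-.347],[.498,-.365])})
def m3(x,y,z): return p2w('top',230+(x+.5)/4-.5,170+(y+.5)/4-.5,z)
for p in ((280,242),(207,239),(286,131),(213,128)): print('pad',m3(*p,.053).round(4))
for p in ((133,231),(139,119)): print('rod',m3(*p,.075).round(4))
# pads: pose origin nest1 mid; nest2 at y+.062
def mk(e): return [([(circ(-.052,e[0])+[0,d],(.045,.053)) for d in(0,.062)]+[(circ(.043,e[1])+[0,d],(.045,.053)) for d in(0,.062)],1)]
T0=(m3(280,242,.053)+m3(286,131,.053))[:2]/2+[.0045,0]
for k in (['top','side'],['top'],['side']):
    x,f=fit({i:ims[i] for i in k},np.r_[T0,0.02],mk,r=.13,extra=(.02,.012),lo=100,hi=200,inv=True);print('nest1',k,x[:2].round(4),np.degrees(x[2]).round(2),x[3:].round(4),round(f,4))
E
time python3 f1.py
```

```text
red top+side [ 0.607  -0.2265] yaw -21.38 [0.0169 0.0082] 0.0718
red top [ 0.6057 -0.2272] yaw -21.55 [0.017  0.0087] 0.0082
red side [ 0.6083 -0.2246] yaw -20.51 [0.0153 0.0101] 0.0515
A top+side [ 0.6174 -0.3551] yaw -24.06 [0.0168 0.0086] 0.0914
A top [ 0.6164 -0.3567] yaw -23.47 [0.0157 0.0087] 0.0098
A side [ 0.6185 -0.3533] yaw -24.03 [0.019  0.0115] 0.0561
B top+side [ 0.4591 -0.226 ] yaw 7.02 [0.0164 0.0079] 0.0761
B top [ 0.4577 -0.2272] yaw 7.44 [0.0156 0.0082] 0.0103
B side [ 0.4609 -0.2243] yaw 6.92 [0.0187 0.0068] 0.0452
C top+side [ 0.4578 -0.354 ] yaw -11.63 [0.0165 0.0088] 0.0896
C top [ 0.4562 -0.3556] yaw -11.23 [0.0157 0.0081] 0.0096
C side [ 0.459  -0.3523] yaw -12.14 [0.0185 0.0068] 0.0521
pad [ 0.5696 -0.0663  0.053 ]
pad [ 0.5704 -0.0041  0.053 ]
pad [ 0.6654 -0.0681  0.053 ]
pad [ 0.6663 -0.0056  0.053 ]
rod [0.5727 0.0567 0.075 ]
rod [0.6685 0.0556 0.075 ]
nest1 ['top', 'side'] [ 0.6233 -0.0665] -0.96 [0.0177 0.011 ] 0.0717
nest1 ['top'] [ 0.6219 -0.0667] -1.37 [0.0176 0.0112] 0.0121
nest1 ['side'] [ 0.6246 -0.0665] -0.89 [0.0181 0.012 ] 0.0567
real	0m14.446s
user	0m13.136s
sys	0m1.788s
```

```bash
python3 -m handwheel '[{"tx":-0.032,"ty":-0.021,"tz":0,"ax":0,"ay":0,"az":0,"jaw":0.0},{"tx":-0.032,"ty":-0.021,"tz":0,"ax":0,"ay":0,"az":0,"jaw":0.0},{"tx":-0.032,"ty":-0.021,"tz":0,"ax":0,"ay":0,"az":0,"jaw":0.0},{"tx":-0.032,"ty":-0.021,"tz":0,"ax":0,"ay":0,"az":0,"jaw":0.0},{"tx":-0.032,"ty":-0.021,"tz":0,"ax":0,"ay":0,"az":0,"jaw":0.0},{"tx":-0.032,"ty":-0.022,"tz":0,"ax":0,"ay":0,"az":0,"jaw":0.0},{"tx":0,"ty":0,"tz":0,"ax":0,"ay":0,"az":1.1,"jaw":0.0},{"tx":0,"ty":0,"tz":0.04,"ax":0,"ay":0,"az":0,"jaw":0.0},{"tx":0,"ty":0,"tz":0.04,"ax":0,"ay":0,"az":0,"jaw":0.0},{"tx":0,"ty":0,"tz":0.02,"ax":0,"ay":0,"az":0,"jaw":0.0}]' 100
python3 -c "
from h import *
snap('side','pics/s4.png');cv2.imwrite('pics/m4.png',cv2.resize(cv2.imread('pics/s4.png')[130:290,240:400],None,fx=3.7,fy=3.7,interpolation=2))"
```

```text
time: 12.85
ee_pos: [0.6226, 0.0574, 0.1095]
tcp_rot: [-180.0, -0.2, 178.9]
wrist_force: [-0.5, -0.3, 0.7]
opening: 0.0429
grasp_force: 0.0
```

View pics/m4.png

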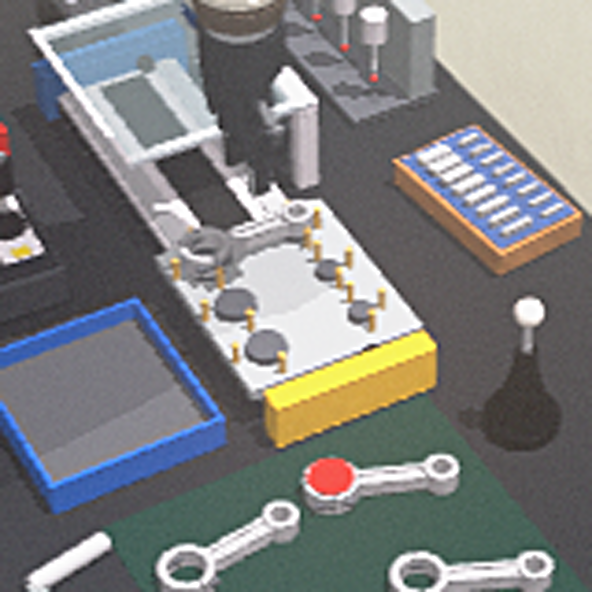

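Gripper hangs over the nest-3 rod's shank (crop ~(260,200)), clear of the hood. Descend and grip.

```bash
python3 -m handwheel '[{"tx":-0.002,"ty":0,"tz":0.02,"ax":0,"ay":0,"az":0,"jaw":0.0},{"tx":0,"ty":0,"tz":0.02,"ax":0,"ay":0,"az":0,"jaw":0.0},{"tx":0,"ty":0,"tz":0.012,"ax":0,"ay":0,"az":0,"jaw":0.0},{"tx":0,"ty":0,"tz":0.006,"ax":0,"ay":0,"az":0,"jaw":0.0},{"tx":0,"ty":0,"tz":0,"ax":0,"ay":0,"az":0,"jaw":0.0},{"tx":0,"ty":0,"tz":0,"ax":0,"ay":0,"az":0,"jaw":-1},{"tx":0,"ty":0,"tz":0,"ax":0,"ay":0,"az":0,"jaw":-1},{"tx":0,"ty":0,"tz":0,"ax":0,"ay":0,"az":0,"jaw":-1},{"tx":0,"ty":0,"tz":0,"ax":0,"ay":0,"az":0,"jaw":-1},{"tx":0,"ty":0,"tz":0,"ax":0,"ay":0,"az":0,"jaw":-1}]' 100
```

```text
time: 14.15
ee_pos: [0.6266, 0.0572, 0.0549]
tcp_rot: [-180.0, -0.0, 178.9]
wrist_force: [-0.3, -0.2, -0.1]
opening: 0.0005
grasp_force: 0.0
```

```bash
python3 -c "
from h import *
o=telemetry.get_obs();print(o['ee_pos'],o['opening'],o['q'])
snap('side','pics/s5.png');cv2.imwrite('pics/m5.png',cv2.resize(cv2.imread('pics/s5.png')[150:240,260:370],None,fx=6,fy=6,interpolation=2))"
```

```text
[0.62662968 0.05722491 0.05490069] 0.00048443159806516983 [ 5.21805803e+00  1.55570932e+01  4.93952423e+00  7.93826954e+01
 -3.73519521e-04  6.31526297e+00]
```

View pics/m5.png

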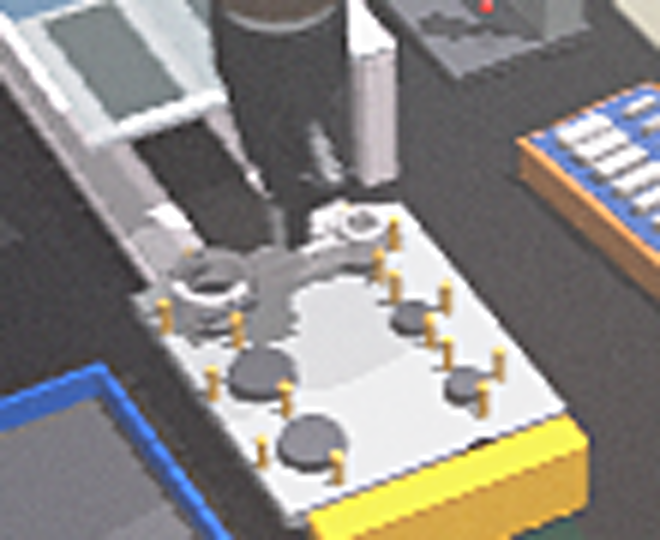

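```bash
python3 -c "
from h import *
f=lambda p:((w2p('side',p)+.5-[260,150])*6).round(0)
print('tcp',f([.6266,.0572,.055]),'rod B',f([.5727,.0567,.075]),'S',f([.6685,.0556,.075]),'shankmid',f([.6247,.0562,.072]))
snap('top','pics/t5.png');b=cv2.imread('pics/t5.png')[150:290,190:370];cv2.imwrite('pics/m5t.png',cv2.resize(b,None,fx=4,fy=4,interpolation=2))
print('top tcp',((w2p('top',[.6266,.0572,.055])+.5-[190,150])*4).round())"
```

```text
tcp [293. 273.] rod B [207. 279.] S [358. 224.] shankmid [290. 253.]
top tcp [298. 252.]
```

View pics/m5t.png

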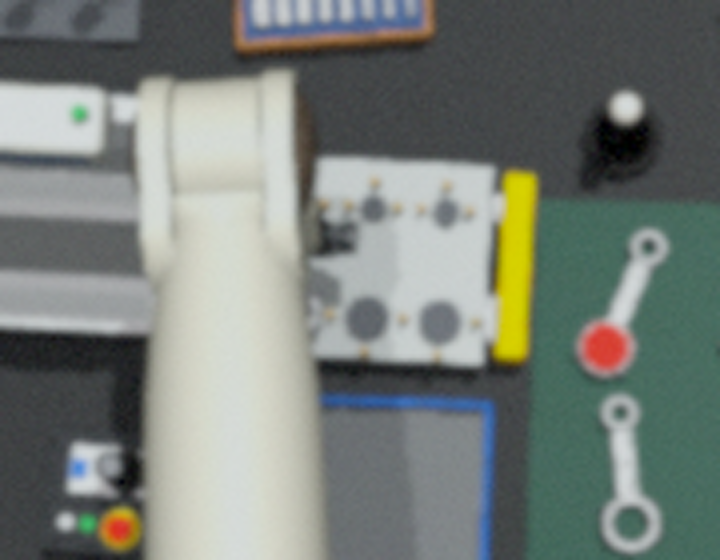

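```bash
python3 - <<'E'
from h import *
a=cv2.imread('pics/s3.png')[:,:,2].astype(int);b=cv2.imread('pics/s5.png')[:,:,2].astype(int)
for x in np.arange(.59,.662,.006):
    p=w2p('side',[x,.0562,.072]);q=w2p('side',[x,.0495,.066]);i,j=np.round(p).astype(int),np.round(q).astype(int)
    print(x.round(3),i,a[i[1],i[0]],b[i[1],i[0]],'| side',a[j[1],j[0]],b[j[1],j[0]])
c=w2p('side',[.6266,.0572,.055]);u=int(round(c[0]))
print(c);print('y',list(range(170,206,2)))
for du in(-6,-3,0,3,6): print(du,a[170:206:2,u+du],b[170:206:2,u+du])
E
python3 -m handwheel '[{"tx":0,"ty":0,"tz":0.001,"ax":0,"ay":0,"az":0,"jaw":-1},{"tx":0,"ty":0,"tz":0.001,"ax":0,"ay":0,"az":0,"jaw":-1},{"tx":0,"ty":0,"tz":0.001,"ax":0,"ay":0,"az":0,"jaw":-1},{"tx":0,"ty":0,"tz":0,"ax":0,"ay":0,"az":0,"jaw":-1},{"tx":0,"ty":0,"tz":0,"ax":0,"ay":0,"az":0,"jaw":-1},{"tx":0,"ty":0,"tz":0,"ax":0,"ay":0,"az":0,"jaw":-1},{"tx":0,"ty":0,"tz":0,"ax":0,"ay":0,"az":0,"jaw":-1},{"tx":0,"ty":0,"tz":0,"ax":0,"ay":0,"az":0,"jaw":-1},{"tx":0,"ty":0,"tz":0,"ax":0,"ay":0,"az":0,"jaw":-1},{"tx":0,"ty":0,"tz":0,"ax":0,"ay":0,"az":0,"jaw":-1}]' 100
```

```text
0.59 [299 195] 133 136 | side 252 252
0.596 [300 195] 212 139 | side 217 155
0.602 [302 194] 231 141 | side 136 148
0.608 [303 193] 220 152 | side 162 151
0.614 [305 193] 254 153 | side 157 144
0.62 [307 192] 250 159 | side 171 151
0.626 [308 192] 255 160 | side 158 149
0.632 [310 191] 251 210 | side 151 168
0.638 [311 190] 220 138 | side 158 167
0.644 [313 190] 251 247 | side 149 162
0.65 [314 189] 225 223 | side 153 165
0.656 [316 189] 155 148 | side 146 162
0.662 [317 188] 244 235 | side 126 140
[308.35873174 195.06053758]
y [170, 172, 174, 176, 178, 180, 182, 184, 186, 188, 190, 192, 194, 196, 198, 200, 202, 204]
-6 [147 143 153 168 228 227  69  87  84  82  74 255 231 147 122 106 232 226] [ 74  79  77  68 192 202  78  89  87  89  81 164 141 132 117 103 148 144]
-3 [164 148 142 138 190 246 255 227  66  83 113 141 193 165 131 225 230 228] [ 85  71  80  81  75  73 102 112 129 115 102 147 152 153 144 144 141 140]
0 [ 69  97 162 182 221 243 191 249 255 225 248 255 156 147 123 232 230 230] [ 78  75  78  75  77  76  76  79  73  73  61 160 144 149 138 177 132 178]
3 [ 78  71  68 184 233 240 236 240 155 213 220 187 164 126 226 226 228 229] [ 92  91  89  75  83  77  74  67 136 135 138 196 170 134 230 224 221 222]
6 [ 85  90  74  75  58 255 245 239 240 209 252 149 161 123 230 227 229 228] [ 80  78 164 184 191 103  71 180 249 205 247 162 169 135 224 223 220 223]
time: 15.5
ee_pos: [0.6266, 0.0572, 0.0519]
tcp_rot: [180.0, 0.0, 178.9]
wrist_force: [0.3, 0.2, -0.5]
opening: 0.0003
grasp_force: 0.0
```

```bash
python3 -m handwheel '[{"tx":0,"ty":0,"tz":0.001,"ax":0,"ay":0,"az":0,"jaw":-1},{"tx":0,"ty":0,"tz":0.001,"ax":0,"ay":0,"az":0,"jaw":-1},{"tx":0,"ty":0,"tz":0.001,"ax":0,"ay":0,"az":0,"jaw":-1},{"tx":0,"ty":0,"tz":0.001,"ax":0,"ay":0,"az":0,"jaw":-1},{"tx":0,"ty":0,"tz":0.001,"ax":0,"ay":0,"az":0,"jaw":-1},{"tx":0,"ty":0,"tz":0,"ax":0,"ay":0,"az":0,"jaw":-1},{"tx":0,"ty":0,"tz":0,"ax":0,"ay":0,"az":0,"jaw":-1},{"tx":0,"ty":0,"tz":0,"ax":0,"ay":0,"az":0,"jaw":-1},{"tx":0,"ty":0,"tz":0,"ax":0,"ay":0,"az":0,"jaw":-1},{"tx":0,"ty":0,"tz":0,"ax":0,"ay":0,"az":0,"jaw":-1}]' 100
python3 - <<'E'
from h import *
snap('side','pics/s6.png')
im=cv2.resize(cv2.imread('pics/s6.png')[140:215,265:355],None,fx=8,fy=8,interpolation=2)
im=np.clip(im.astype(float)*1.6+20,0,255).astype(np.uint8)
e=telemetry.get_obs()['ee_pos'];print(e)
for z,c in((e[2],(0,0,255)),(e[2]+.02,(0,255,0)),(e[2]+.073,(255,0,0))):
    p=((w2p('side',[e[0],e[1],z])+.5-[265,140])*8).astype(int);print(p);cv2.drawMarker(im,tuple(int(v) for v in p),c,0,14,1)
cv2.imwrite('pics/m6.png',im)
E
```

```text
time: 16.75
ee_pos: [0.6269, 0.0572, 0.0515]
tcp_rot: [180.0, 0.2, 178.9]
wrist_force: [-13.3, -1.5, 29.6]
opening: 0.0002
grasp_force: 14.8
[0.62686099 0.05727436 0.05150113]
[351 450]
[349 415]
[345 319]
```

View pics/m6.png

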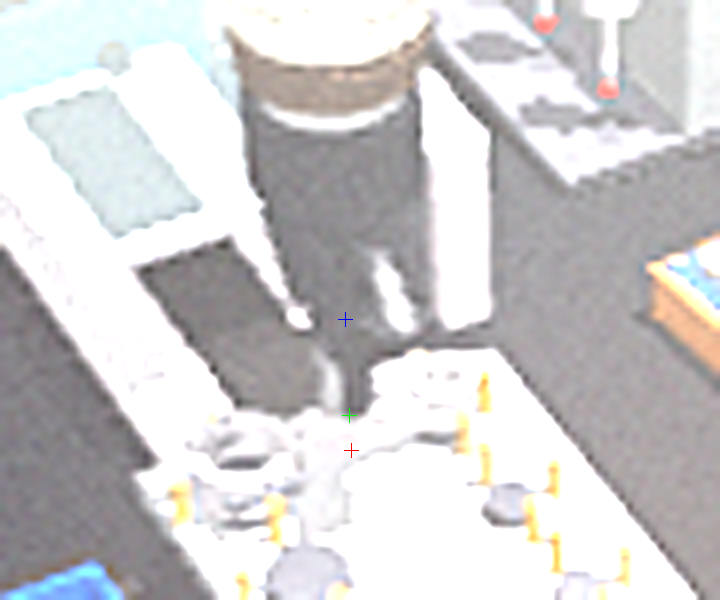

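The finger end is at the green mark (real tip z≈0.072, touching the shank), while ee_pos says 0.0515: reported z is ~20 mm too low. I correct all heights by +20 mm. Rise, reopen, go down to ee z 0.030, grip.

```bash
python3 -m handwheel '[{"tx":0,"ty":0,"tz":-0.02,"ax":0,"ay":0,"az":0,"jaw":-1},{"tx":0,"ty":0,"tz":-0.01,"ax":0,"ay":0,"az":0,"jaw":0.0},{"tx":0.001,"ty":0,"tz":0,"ax":0,"ay":0,"az":0,"jaw":0.0},{"tx":0,"ty":0,"tz":0,"ax":0,"ay":0,"az":0,"jaw":0.0},{"tx":0,"ty":0,"tz":0,"ax":0,"ay":0,"az":0,"jaw":0.0},{"tx":0,"ty":0,"tz":0,"ax":0,"ay":0,"az":0,"jaw":0.0},{"tx":0,"ty":0,"tz":0.01,"ax":0,"ay":0,"az":0,"jaw":0.0},{"tx":0,"ty":0,"tz":0.01,"ax":0,"ay":0,"az":0,"jaw":0.0},{"tx":0,"ty":0,"tz":0.01,"ax":0,"ay":0,"az":0,"jaw":0.0},{"tx":0,"ty":0,"tz":0.01,"ax":0,"ay":0,"az":0,"jaw":0.0}]' 100
python3 -m handwheel '[{"tx":0,"ty":0,"tz":0.006,"ax":0,"ay":0,"az":0,"jaw":0.0},{"tx":0,"ty":0,"tz":0,"ax":0,"ay":0,"az":0,"jaw":0.0},{"tx":0,"ty":0,"tz":0,"ax":0,"ay":0,"az":0,"jaw":0.0},{"tx":0,"ty":0,"tz":0,"ax":0,"ay":0,"az":0,"jaw":-1},{"tx":0,"ty":0,"tz":0,"ax":0,"ay":0,"az":0,"jaw":-1},{"tx":0,"ty":0,"tz":0,"ax":0,"ay":0,"az":0,"jaw":-1},{"tx":0,"ty":0,"tz":0,"ax":0,"ay":0,"az":0,"jaw":-1},{"tx":0,"ty":0,"tz":0,"ax":0,"ay":0,"az":0,"jaw":-1},{"tx":0,"ty":0,"tz":0,"ax":0,"ay":0,"az":0,"jaw":-1},{"tx":0,"ty":0,"tz":0,"ax":0,"ay":0,"az":0,"jaw":-1}]' 100
```

```text
time: 18.05
ee_pos: [0.6254, 0.0572, 0.0359]
tcp_rot: [-180.0, -0.0, 178.9]
wrist_force: [0.0, 0.5, -0.4]
opening: 0.043
grasp_force: 0.0
time: 19.3
ee_pos: [0.6259, 0.0572, 0.0316]
tcp_rot: [180.0, 0.1, 178.9]
wrist_force: [-1.9, -0.5, 6.6]
opening: 0.0138
grasp_force: 99.3
```

```bash
python3 -m handwheel '[{"tx":0,"ty":0,"tz":0,"ax":0,"ay":0,"az":0,"jaw":-0.3},{"tx":0,"ty":0,"tz":0,"ax":0,"ay":0,"az":0,"jaw":-0.3},{"tx":0.001,"ty":0,"tz":-0.004,"ax":0,"ay":0,"az":0,"jaw":-0.3},{"tx":0,"ty":0,"tz":-0.003,"ax":0,"ay":0,"az":0,"jaw":-0.3},{"tx":0,"ty":0,"tz":0,"ax":0,"ay":0,"az":0,"jaw":-0.3},{"tx":0,"ty":0,"tz":0,"ax":0,"ay":0,"az":0,"jaw":-1},{"tx":0,"ty":0,"tz":0,"ax":0,"ay":0,"az":0,"jaw":-1},{"tx":0,"ty":0,"tz":0,"ax":0,"ay":0,"az":0,"jaw":-1},{"tx":0,"ty":0,"tz":0,"ax":0,"ay":0,"az":0,"jaw":-1},{"tx":0,"ty":0,"tz":0,"ax":0,"ay":0,"az":0,"jaw":-1}]' 100
```

```text
time: 20.55
ee_pos: [0.6247, 0.0573, 0.0383]
tcp_rot: [180.0, 0.0, 178.9]
wrist_force: [-1.2, -0.2, 5.5]
opening: 0.0132
grasp_force: 99.3
```

```bash
python3 -m handwheel '[{"tx":0,"ty":0,"tz":-0.02,"ax":0,"ay":0,"az":0,"jaw":-1},{"tx":0,"ty":0,"tz":-0.02,"ax":0,"ay":0,"az":0,"jaw":-1},{"tx":0,"ty":0,"tz":-0.02,"ax":0,"ay":0,"az":0,"jaw":-1},{"tx":0.034,"ty":-0.014,"tz":0,"ax":0,"ay":0,"az":0,"jaw":-1},{"tx":0.034,"ty":-0.014,"tz":0,"ax":0,"ay":0,"az":0,"jaw":-1},{"tx":0.034,"ty":-0.014,"tz":0,"ax":0,"ay":0,"az":0,"jaw":-1},{"tx":0.034,"ty":-0.014,"tz":0,"ax":0,"ay":0,"az":0,"jaw":-1},{"tx":0.034,"ty":-0.014,"tz":0,"ax":0,"ay":0,"az":0,"jaw":-1},{"tx":0.032,"ty":-0.015,"tz":0,"ax":0,"ay":0,"az":0,"jaw":-1},{"tx":0,"ty":0,"tz":0.02,"ax":0,"ay":0,"az":0,"jaw":-1}]' 100
python3 -m handwheel '[{"tx":0,"ty":0,"tz":0.02,"ax":0,"ay":0,"az":0,"jaw":-1},{"tx":0,"ty":0,"tz":0.015,"ax":0,"ay":0,"az":0,"jaw":-1},{"tx":0,"ty":0,"tz":0,"ax":0,"ay":0,"az":0,"jaw":-1},{"tx":0,"ty":0,"tz":0,"ax":0,"ay":0,"az":0,"jaw":-1},{"tx":0,"ty":0,"tz":0,"ax":0,"ay":0,"az":0,"jaw":-1},{"tx":0,"ty":0,"tz":0,"ax":0,"ay":0,"az":0,"jaw":-1},{"tx":0,"ty":0,"tz":0,"ax":0,"ay":0,"az":0,"jaw":-1},{"tx":0,"ty":0,"tz":0,"ax":0,"ay":0,"az":0,"jaw":-1},{"tx":0,"ty":0,"tz":0,"ax":0,"ay":0,"az":0,"jaw":-1},{"tx":0,"ty":0,"tz":0,"ax":0,"ay":0,"az":0,"jaw":-1}]' 100
```

```text
time: 21.8
ee_pos: [0.4205, -0.0246, 0.0799]
tcp_rot: [-180.0, 0.2, 178.8]
wrist_force: [0.1, -0.2, -4.3]
opening: 0.0137
grasp_force: 98.4
time: 23.05
ee_pos: [0.421, -0.0239, 0.0429]
tcp_rot: [180.0, -0.0, 178.9]
wrist_force: [-0.5, -0.2, -4.1]
opening: 0.0131
grasp_force: 98.2
```

```bash
python3 -m handwheel '[{"tx":0,"ty":0,"tz":0.015,"ax":0,"ay":0,"az":0,"jaw":-1},{"tx":0,"ty":0,"tz":0.012,"ax":0,"ay":0,"az":0,"jaw":-1},{"tx":0,"ty":0,"tz":0.006,"ax":0,"ay":0,"az":0,"jaw":-1},{"tx":0,"ty":0,"tz":0.004,"ax":0,"ay":0,"az":0,"jaw":-1},{"tx":0,"ty":0,"tz":0.002,"ax":0,"ay":0,"az":0,"jaw":-1},{"tx":0,"ty":0,"tz":0.001,"ax":0,"ay":0,"az":0,"jaw":-1},{"tx":0,"ty":0,"tz":0,"ax":0,"ay":0,"az":0,"jaw":-1},{"tx":0,"ty":0,"tz":0,"ax":0,"ay":0,"az":0,"jaw":-1},{"tx":0,"ty":0,"tz":0,"ax":0,"ay":0,"az":0,"jaw":-1},{"tx":0,"ty":0,"tz":0,"ax":0,"ay":0,"az":0,"jaw":-1}]' 100
```

```text
time: 24.3
ee_pos: [0.4211, -0.0239, 0.0029]
tcp_rot: [-180.0, 0.0, 178.9]
wrist_force: [-0.4, 0.6, -3.2]
opening: 0.0128
grasp_force: 98.3
```

```bash
python3 -m handwheel '[{"tx":0,"ty":0,"tz":0.002,"ax":0,"ay":0,"az":0,"jaw":-1},{"tx":0,"ty":0,"tz":0,"ax":0,"ay":0,"az":0,"jaw":-1},{"tx":0,"ty":0,"tz":0,"ax":0,"ay":0,"az":0,"jaw":0.0},{"tx":0,"ty":0,"tz":0,"ax":0,"ay":0,"az":0,"jaw":0.0},{"tx":0,"ty":0,"tz":0,"ax":0,"ay":0,"az":0,"jaw":0.0},{"tx":0,"ty":0,"tz":0,"ax":0,"ay":0,"az":0,"jaw":0.0},{"tx":0,"ty":0,"tz":-0.02,"ax":0,"ay":0,"az":0,"jaw":0.0},{"tx":0,"ty":0,"tz":-0.03,"ax":0,"ay":0,"az":0,"jaw":0.0},{"tx":0,"ty":0,"tz":-0.04,"ax":0,"ay":0,"az":0,"jaw":0.0},{"tx":0,"ty":0,"tz":-0.02,"ax":0,"ay":0,"az":0,"jaw":0.0}]' 100
cat > f2.py <<'E'
from h import *
import sys
k=sys.argv[1];names=sys.argv[2].split(',')
snap('top',f'pics/t{k}.png')
R={'red':([.554,-.208],[.645,-.243]),'A':([.567,-.336],[.655,-.374]),'B':([.404,-.235],[.5,-.224]),'C':([.404,-.347],[.498,-.365])}
fitrods({'top':f'pics/t{k}.png'},{n:R[n] for n in names})
E
python3 f2.py 7 red,A,B,C
python3 - <<'E'
from h import *
# tray rod: foam contrast is lower; nests 1-3 pads all visible now?
fitrods({'top':'pics/t7.png'},{'tray':([.369,-.023],[.464,-.025])},z0=.014)
def mk(e): return [([(circ(-.052,e[0])+[0,d],(.045,.053)) for d in(0,.062,.124)]+[(circ(.043,e[1])+[0,d],(.045,.053)) for d in(0,.062,.124)],1)]
x,f=fit({'top':'pics/t7.png'},[.622,-.0667,-.02],mk,r=.17,extra=(.018,.011),lo=100,hi=200,inv=True);print('nest1 3',x,f)
E
```

```text
time: 25.55
ee_pos: [0.4217, -0.0239, 0.1131]
tcp_rot: [-180.0, 0.1, 178.9]
wrist_force: [0.7, -0.4, 0.3]
opening: 0.0427
grasp_force: 0.0
red top [ 0.6057 -0.2273] yaw -21.46 [0.0169 0.0086] 0.0081
red top [ 0.6057 -0.2273] yaw -21.46 [0.0169 0.0086] 0.0081
A top [ 0.6164 -0.3567] yaw -23.52 [0.0157 0.0086] 0.0099
A top [ 0.6164 -0.3567] yaw -23.52 [0.0157 0.0086] 0.0099
B top [ 0.4577 -0.2272] yaw 7.43 [0.0157 0.0079] 0.0104
B top [ 0.4577 -0.2272] yaw 7.43 [0.0157 0.0079] 0.0104
C top [ 0.4618 -0.3982] yaw -15.06 [0.0244 0.0161] 0.0943
C top [ 0.4618 -0.3982] yaw -15.06 [0.0244 0.0161] 0.0943
tray top [ 0.4328 -0.0508] yaw 30.15 [ 0.0216 -0.0028] 0.2311
tray top [ 0.4328 -0.0508] yaw 30.15 [ 0.0216 -0.0028] 0.2311
nest1 3 [ 0.62186398 -0.06670238 -0.02573047  0.0176329   0.01125127] 0.012307554483413696
```

Rod C has been knocked aside (fit lost); A, B, red unchanged. Pick B first.

```bash
python3 -m handwheel '[{"tx":-0.008,"ty":-0.0405,"tz":0,"ax":0,"ay":0,"az":0,"jaw":0.0},{"tx":-0.008,"ty":-0.0405,"tz":0,"ax":0,"ay":0,"az":0,"jaw":0.0},{"tx":-0.008,"ty":-0.0405,"tz":0,"ax":0,"ay":0,"az":0,"jaw":0.0},{"tx":-0.008,"ty":-0.0405,"tz":0,"ax":0,"ay":0,"az":0,"jaw":0.0},{"tx":-0.008,"ty":-0.0405,"tz":0,"ax":0,"ay":0,"az":0,"jaw":0.0},{"tx":0,"ty":0,"tz":0,"ax":0,"ay":0,"az":-8.5,"jaw":0.0},{"tx":0,"ty":0,"tz":0.03,"ax":0,"ay":0,"az":0,"jaw":0.0},{"tx":0,"ty":0,"tz":0.03,"ax":0,"ay":0,"az":0,"jaw":0.0},{"tx":0,"ty":0,"tz":0,"ax":0,"ay":0,"az":0,"jaw":0.0},{"tx":0,"ty":0,"tz":0,"ax":0,"ay":0,"az":0,"jaw":0.0}]' 100
python3 - <<'E'
from h import *
snap('top','pics/t8.png');print(telemetry.get_obs()['ee_pos'])
im=cv2.imread('pics/t8.png').astype(int);g=(im[:,:,2]>150)&(im[:,:,1]>150)
m=g[190:310,315:430].astype(np.uint8)
n,l,s,c=cv2.connectedComponentsWithStats(m)
for i in range(1,n):
    if s[i,4]>20: print(s[i],(c[i]+[315,190]).round(1),p2w('top',*(c[i]+[315,190]),.022).round(3))
E
```

```text
time: 26.85
ee_pos: [0.4575, -0.2272, 0.0518]
tcp_rot: [-180.0, 0.0, -172.6]
wrist_force: [-0.1, -0.1, 0.6]
opening: 0.0428
grasp_force: 0.0
[ 0.45773862 -0.2273712   0.05217404]
[90  0  7  9 33] [408.5 193.7] [ 0.712 -0.438  0.022]
[  0   3   9  47 351] [318.5 214.8] [ 0.629 -0.128  0.022]
[ 56  16  23  35 202] [382.7 223.9] [ 0.603 -0.351  0.022]
[   0   18   60  102 3013] [341.  268.4] [ 0.445 -0.211  0.022]
[ 51  65  14  38 194] [373.2 275.9] [ 0.423 -0.322  0.022]
[ 72 103  15   8  70] [394.8 295.5] [ 0.359 -0.396  0.022]
[ 80 115   5   5  23] [397.2 307.1] [ 0.32  -0.405  0.022]
```

```bash
python3 -m handwheel '[{"tx":0,"ty":0,"tz":0.025,"ax":0,"ay":0,"az":0,"jaw":0.0},{"tx":0,"ty":0,"tz":0.02,"ax":0,"ay":0,"az":0,"jaw":0.0},{"tx":0,"ty":0,"tz":0.015,"ax":0,"ay":0,"az":0,"jaw":0.0},{"tx":0,"ty":0,"tz":0.009,"ax":0,"ay":0,"az":0,"jaw":0.0},{"tx":0,"ty":0,"tz":0,"ax":0,"ay":0,"az":0,"jaw":0.0},{"tx":0,"ty":0,"tz":0,"ax":0,"ay":0,"az":0,"jaw":-1},{"tx":0,"ty":0,"tz":0,"ax":0,"ay":0,"az":0,"jaw":-1},{"tx":0,"ty":0,"tz":0,"ax":0,"ay":0,"az":0,"jaw":-1},{"tx":0,"ty":0,"tz":0,"ax":0,"ay":0,"az":0,"jaw":-1},{"tx":0,"ty":0,"tz":0,"ax":0,"ay":0,"az":0,"jaw":-1}]' 100
```

```text
time: 28.15
ee_pos: [0.4577, -0.2274, -0.017]
tcp_rot: [-179.9, 0.1, -172.6]
wrist_force: [-1.4, 0.1, 6.1]
opening: 0.013
grasp_force: 98.8
```

```bash
python3 -m handwheel '[{"tx":0,"ty":0,"tz":-0.02,"ax":0,"ay":0,"az":0,"jaw":-1},{"tx":0,"ty":0,"tz":-0.035,"ax":0,"ay":0,"az":0,"jaw":-1},{"tx":0,"ty":0,"tz":-0.035,"ax":0,"ay":0,"az":0,"jaw":-1},{"tx":0,"ty":0,"tz":-0.027,"ax":0,"ay":0,"az":8.8,"jaw":-1},{"tx":-0.02,"ty":0.036,"tz":0,"ax":0,"ay":0,"az":0,"jaw":-1},{"tx":-0.02,"ty":0.036,"tz":0,"ax":0,"ay":0,"az":0,"jaw":-1},{"tx":-0.02,"ty":0.036,"tz":0,"ax":0,"ay":0,"az":0,"jaw":-1},{"tx":-0.02,"ty":0.036,"tz":0,"ax":0,"ay":0,"az":0,"jaw":-1},{"tx":-0.02,"ty":0.036,"tz":0,"ax":0,"ay":0,"az":0,"jaw":-1},{"tx":-0.02,"ty":0.036,"tz":0,"ax":0,"ay":0,"az":0,"jaw":-1}]' 100
python3 -m handwheel '[{"tx":-0.02,"ty":0.036,"tz":0,"ax":0,"ay":0,"az":0,"jaw":-1},{"tx":-0.0204,"ty":0.0367,"tz":0,"ax":0,"ay":0,"az":0,"jaw":-1},{"tx":0,"ty":0,"tz":0,"ax":0,"ay":0,"az":0,"jaw":-1},{"tx":0,"ty":0,"tz":0,"ax":0,"ay":0,"az":0,"jaw":-1},{"tx":0,"ty":0,"tz":0,"ax":0,"ay":0,"az":0,"jaw":-1},{"tx":0,"ty":0,"tz":0,"ax":0,"ay":0,"az":0,"jaw":-1},{"tx":0,"ty":0,"tz":0,"ax":0,"ay":0,"az":0,"jaw":-1},{"tx":0,"ty":0,"tz":0,"ax":0,"ay":0,"az":0,"jaw":-1},{"tx":0,"ty":0,"tz":0,"ax":0,"ay":0,"az":0,"jaw":-1},{"tx":0,"ty":0,"tz":0,"ax":0,"ay":0,"az":0,"jaw":-1}]' 100
```

```text
time: 29.4
ee_pos: [0.5828, -0.0128, 0.0987]
tcp_rot: [-180.0, -0.0, 178.6]
wrist_force: [0.5, -0.2, -3.9]
opening: 0.0134
grasp_force: 98.2
time: 30.65
ee_pos: [0.6246, 0.0576, 0.0989]
tcp_rot: [-180.0, 0.0, 178.6]
wrist_force: [-0.0, -0.3, -3.9]
opening: 0.0133
grasp_force: 98.5
```

```bash
python3 -m handwheel '[{"tx":-0.0004,"ty":-0.0003,"tz":0.02,"ax":0,"ay":0,"az":0,"jaw":-1},{"tx":0,"ty":0,"tz":0.016,"ax":0,"ay":0,"az":0,"jaw":-1},{"tx":0,"ty":0,"tz":0.008,"ax":0,"ay":0,"az":0,"jaw":-1},{"tx":0,"ty":0,"tz":0.004,"ax":0,"ay":0,"az":0,"jaw":-1},{"tx":0,"ty":0,"tz":0.003,"ax":0,"ay":0,"az":0,"jaw":-1},{"tx":0,"ty":0,"tz":0.003,"ax":0,"ay":0,"az":0,"jaw":-1},{"tx":0,"ty":0,"tz":0.003,"ax":0,"ay":0,"az":0,"jaw":-1},{"tx":0,"ty":0,"tz":0.003,"ax":0,"ay":0,"az":0,"jaw":-1},{"tx":0,"ty":0,"tz":0,"ax":0,"ay":0,"az":0,"jaw":-1},{"tx":0,"ty":0,"tz":0,"ax":0,"ay":0,"az":0,"jaw":-1}]' 100
```

```text
time: 31.9
ee_pos: [0.625, 0.0573, 0.039]
tcp_rot: [180.0, 0.0, 178.6]
wrist_force: [-0.1, 0.7, -3.9]
opening: 0.0132
grasp_force: 98.4
```

```bash
python3 -m handwheel '[{"tx":0,"ty":0,"tz":0.0015,"ax":0,"ay":0,"az":0,"jaw":-1},{"tx":0,"ty":0,"tz":0.0015,"ax":0,"ay":0,"az":0,"jaw":-1},{"tx":0,"ty":0,"tz":0,"ax":0,"ay":0,"az":0,"jaw":-1},{"tx":0,"ty":0,"tz":0,"ax":0,"ay":0,"az":0,"jaw":-0.4},{"tx":0,"ty":0,"tz":0,"ax":0,"ay":0,"az":0,"jaw":-0.2},{"tx":0,"ty":0,"tz":0,"ax":0,"ay":0,"az":0,"jaw":-0.1},{"tx":0,"ty":0,"tz":0,"ax":0,"ay":0,"az":0,"jaw":-0.1},{"tx":0,"ty":0,"tz":-0.02,"ax":0,"ay":0,"az":0,"jaw":-0.1},{"tx":0,"ty":0,"tz":-0.03,"ax":0,"ay":0,"az":0,"jaw":0.0},{"tx":0,"ty":0,"tz":-0.03,"ax":0,"ay":0,"az":0,"jaw":0.0}]' 100
python3 - <<'E'
from h import *
c=snap('top','pics/t9.png')
fitrods({'top':'pics/t9.png'},{'C':([.38,-.315],[.475,-.33]),'red':([.554,-.208],[.645,-.243]),'A':([.567,-.336],[.655,-.374])})
fitrods({'top':'pics/t9.png'},{'C':([.375,-.33],[.47,-.31])})
E
```

```text
time: 33.15
ee_pos: [0.6251, 0.0573, 0.1183]
tcp_rot: [180.0, 0.1, 178.6]
wrist_force: [0.9, -0.1, 0.3]
opening: 0.0424
grasp_force: 0.0
C top [ 0.4412 -0.3224] yaw -1.9 [0.0154 0.0074] 0.0089
C top [ 0.4412 -0.3224] yaw -1.9 [0.0154 0.0074] 0.0089
red top [ 0.6059 -0.2273] yaw -21.56 [0.0166 0.0086] 0.0081
red top [ 0.6059 -0.2273] yaw -21.56 [0.0166 0.0086] 0.0081
A top [ 0.6163 -0.3567] yaw -23.51 [0.0157 0.0087] 0.0099
A top [ 0.6163 -0.3567] yaw -23.51 [0.0157 0.0087] 0.0099
C top [ 0.4412 -0.3224] yaw -1.85 [0.0155 0.0076] 0.0088
C top [ 0.4412 -0.3224] yaw -1.85 [0.0155 0.0076] 0.0088
```

B seated in nest 3. C now measured at (0.441,−0.322), yaw −1.9°. Fetch C for nest 2.

```bash
python3 -m handwheel '[{"tx":0.0218,"ty":-0.048,"tz":0,"ax":0,"ay":0,"az":0,"jaw":0.0},{"tx":0.0218,"ty":-0.048,"tz":0,"ax":0,"ay":0,"az":0,"jaw":0.0},{"tx":0.0218,"ty":-0.048,"tz":0,"ax":0,"ay":0,"az":0,"jaw":0.0},{"tx":0.0218,"ty":-0.048,"tz":0,"ax":0,"ay":0,"az":0,"jaw":0.0},{"tx":0.0218,"ty":-0.048,"tz":0,"ax":0,"ay":0,"az":0,"jaw":0.0},{"tx":0.0218,"ty":-0.048,"tz":0,"ax":0,"ay":0,"az":0,"jaw":0.0},{"tx":0.0218,"ty":-0.048,"tz":0,"ax":0,"ay":0,"az":0,"jaw":0.0},{"tx":0.0219,"ty":-0.0481,"tz":0,"ax":0,"ay":0,"az":0,"jaw":0.0},{"tx":0,"ty":0,"tz":0.03,"ax":0,"ay":0,"az":0.5,"jaw":0.0},{"tx":0,"ty":0,"tz":0.03,"ax":0,"ay":0,"az":0,"jaw":0.0}]' 100
python3 -m handwheel '[{"tx":0,"ty":0,"tz":0,"ax":0,"ay":0,"az":0,"jaw":0.0},{"tx":0,"ty":0,"tz":0,"ax":0,"ay":0,"az":0,"jaw":0.0},{"tx":0,"ty":0,"tz":0,"ax":0,"ay":0,"az":0,"jaw":0.0},{"tx":0,"ty":0,"tz":0,"ax":0,"ay":0,"az":0,"jaw":0.0},{"tx":0,"ty":0,"tz":0,"ax":0,"ay":0,"az":0,"jaw":0.0},{"tx":0,"ty":0,"tz":0,"ax":0,"ay":0,"az":0,"jaw":0.0},{"tx":0,"ty":0,"tz":0,"ax":0,"ay":0,"az":0,"jaw":0.0},{"tx":0,"ty":0,"tz":0,"ax":0,"ay":0,"az":0,"jaw":0.0},{"tx":0,"ty":0,"tz":0,"ax":0,"ay":0,"az":0,"jaw":0.0},{"tx":0,"ty":0,"tz":0,"ax":0,"ay":0,"az":0,"jaw":0.0}]' 100
```

```text
time: 34.45
ee_pos: [0.4412, -0.3237, 0.0569]
tcp_rot: [-179.9, 0.1, 178.0]
wrist_force: [0.7, -0.1, -0.0]
opening: 0.0425
grasp_force: 0.0
time: 35.7
ee_pos: [0.4411, -0.3224, 0.0559]
tcp_rot: [180.0, -0.0, 178.1]
wrist_force: [0.4, -0.6, -0.8]
opening: 0.0427
grasp_force: 0.0
```

Exactly on target; descend 0.073, grip.

```bash
python3 -m handwheel '[{"tx":0,"ty":0,"tz":0.027,"ax":0,"ay":0,"az":0,"jaw":0.0},{"tx":0,"ty":0,"tz":0.022,"ax":0,"ay":0,"az":0,"jaw":0.0},{"tx":0,"ty":0,"tz":0.015,"ax":0,"ay":0,"az":0,"jaw":0.0},{"tx":0,"ty":0,"tz":0.009,"ax":0,"ay":0,"az":0,"jaw":0.0},{"tx":0,"ty":0,"tz":0,"ax":0,"ay":0,"az":0,"jaw":0.0},{"tx":0,"ty":0,"tz":0,"ax":0,"ay":0,"az":0,"jaw":-1},{"tx":0,"ty":0,"tz":0,"ax":0,"ay":0,"az":0,"jaw":-1},{"tx":0,"ty":0,"tz":0,"ax":0,"ay":0,"az":0,"jaw":-1},{"tx":0,"ty":0,"tz":0,"ax":0,"ay":0,"az":0,"jaw":-1},{"tx":0,"ty":0,"tz":0,"ax":0,"ay":0,"az":0,"jaw":-1}]' 100
```

```text
time: 36.95
ee_pos: [0.4416, -0.3228, -0.0159]
tcp_rot: [-180.0, 0.1, 178.1]
wrist_force: [-1.2, 0.5, 5.6]
opening: 0.013
grasp_force: 98.9
```

```bash
python3 -m handwheel '[{"tx":0,"ty":0,"tz":-0.03,"ax":0,"ay":0,"az":0,"jaw":-1},{"tx":0,"ty":0,"tz":-0.045,"ax":0,"ay":0,"az":0,"jaw":-1},{"tx":0,"ty":0,"tz":-0.042,"ax":0,"ay":0,"az":-0.5,"jaw":-1},{"tx":-0.0249,"ty":0.046,"tz":0,"ax":0,"ay":0,"az":0,"jaw":-1},{"tx":-0.0249,"ty":0.046,"tz":0,"ax":0,"ay":0,"az":0,"jaw":-1},{"tx":-0.0249,"ty":0.046,"tz":0,"ax":0,"ay":0,"az":0,"jaw":-1},{"tx":-0.0249,"ty":0.046,"tz":0,"ax":0,"ay":0,"az":0,"jaw":-1},{"tx":-0.0249,"ty":0.046,"tz":0,"ax":0,"ay":0,"az":0,"jaw":-1},{"tx":-0.0249,"ty":0.046,"tz":0,"ax":0,"ay":0,"az":0,"jaw":-1},{"tx":-0.0252,"ty":0.0461,"tz":0,"ax":0,"ay":0,"az":0,"jaw":-1}]' 100
python3 -m handwheel '[{"tx":0,"ty":0,"tz":0,"ax":0,"ay":0,"az":0,"jaw":-1},{"tx":0,"ty":0,"tz":0.01,"ax":0,"ay":0,"az":0,"jaw":-1},{"tx":0,"ty":0,"tz":0.015,"ax":0,"ay":0,"az":0,"jaw":-1},{"tx":0,"ty":0,"tz":0,"ax":0,"ay":0,"az":0,"jaw":-1},{"tx":0,"ty":0,"tz":0,"ax":0,"ay":0,"az":0,"jaw":-1},{"tx":0,"ty":0,"tz":0,"ax":0,"ay":0,"az":0,"jaw":-1},{"tx":0,"ty":0,"tz":0,"ax":0,"ay":0,"az":0,"jaw":-1},{"tx":0,"ty":0,"tz":0,"ax":0,"ay":0,"az":0,"jaw":-1},{"tx":0,"ty":0,"tz":0,"ax":0,"ay":0,"az":0,"jaw":-1},{"tx":0,"ty":0,"tz":0,"ax":0,"ay":0,"az":0,"jaw":-1}]' 100
```

```text
time: 38.2
ee_pos: [0.624, -0.0031, 0.0996]
tcp_rot: [-180.0, -0.0, 178.6]
wrist_force: [1.1, -0.6, -3.9]
opening: 0.0133
grasp_force: 98.6
time: 39.45
ee_pos: [0.6235, -0.0047, 0.0749]
tcp_rot: [-180.0, 0.0, 178.6]
wrist_force: [0.5, 0.3, -4.5]
opening: 0.0131
grasp_force: 98.8
```

```bash
python3 -m handwheel '[{"tx":0,"ty":0,"tz":0.012,"ax":0,"ay":0,"az":0,"jaw":-1},{"tx":0,"ty":0,"tz":0.008,"ax":0,"ay":0,"az":0,"jaw":-1},{"tx":0,"ty":0,"tz":0.004,"ax":0,"ay":0,"az":0,"jaw":-1},{"tx":0,"ty":0,"tz":0.003,"ax":0,"ay":0,"az":0,"jaw":-1},{"tx":0,"ty":0,"tz":0.003,"ax":0,"ay":0,"az":0,"jaw":-1},{"tx":0,"ty":0,"tz":0.003,"ax":0,"ay":0,"az":0,"jaw":-1},{"tx":0,"ty":0,"tz":0.003,"ax":0,"ay":0,"az":0,"jaw":-1},{"tx":0,"ty":0,"tz":0.001,"ax":0,"ay":0,"az":0,"jaw":-1},{"tx":0,"ty":0,"tz":0,"ax":0,"ay":0,"az":0,"jaw":-1},{"tx":0,"ty":0,"tz":0,"ax":0,"ay":0,"az":0,"jaw":-1}]' 100
```

```text
time: 40.7
ee_pos: [0.6236, -0.0047, 0.038]
tcp_rot: [-180.0, 0.0, 178.6]
wrist_force: [0.2, 0.1, -3.8]
opening: 0.0135
grasp_force: 98.8
```

```bash
python3 -m handwheel '[{"tx":0,"ty":0,"tz":0.002,"ax":0,"ay":0,"az":0,"jaw":-1},{"tx":0,"ty":0,"tz":0,"ax":0,"ay":0,"az":0,"jaw":-1},{"tx":0,"ty":0,"tz":0,"ax":0,"ay":0,"az":0,"jaw":-0.4},{"tx":0,"ty":0,"tz":0,"ax":0,"ay":0,"az":0,"jaw":-0.2},{"tx":0,"ty":0,"tz":0,"ax":0,"ay":0,"az":0,"jaw":-0.1},{"tx":0,"ty":0,"tz":0,"ax":0,"ay":0,"az":0,"jaw":-0.1},{"tx":0,"ty":0,"tz":-0.02,"ax":0,"ay":0,"az":0,"jaw":-0.1},{"tx":0,"ty":0,"tz":-0.03,"ax":0,"ay":0,"az":0,"jaw":0.0},{"tx":0,"ty":0,"tz":-0.03,"ax":0,"ay":0,"az":0,"jaw":0.0},{"tx":0,"ty":0,"tz":0,"ax":0,"ay":0,"az":0,"jaw":0.0}]' 100
python3 f2.py 10 red,A
```

```text
time: 41.95
ee_pos: [0.6251, -0.0047, 0.1203]
tcp_rot: [180.0, 0.3, 178.6]
wrist_force: [0.6, 0.6, -0.9]
opening: 0.0426
grasp_force: 0.0
red top [ 0.6057 -0.2272] yaw -21.51 [0.0172 0.0083] 0.0083
red top [ 0.6057 -0.2272] yaw -21.51 [0.0172 0.0083] 0.0083
A top [ 0.6166 -0.3567] yaw -23.43 [0.0159 0.0092] 0.01
A top [ 0.6166 -0.3567] yaw -23.43 [0.0159 0.0092] 0.01
```

```bash
python3 -m handwheel '[{"tx":-0.0015,"ty":-0.0503,"tz":0,"ax":0,"ay":0,"az":0,"jaw":0.0},{"tx":0,"ty":-0.0503,"tz":0,"ax":0,"ay":0,"az":0,"jaw":0.0},{"tx":0,"ty":-0.0503,"tz":0,"ax":0,"ay":0,"az":0,"jaw":0.0},{"tx":0,"ty":-0.0503,"tz":0,"ax":0,"ay":0,"az":0,"jaw":0.0},{"tx":0,"ty":-0.0503,"tz":0,"ax":0,"ay":0,"az":0,"jaw":0.0},{"tx":0,"ty":-0.0503,"tz":0,"ax":0,"ay":0,"az":0,"jaw":0.0},{"tx":0,"ty":-0.0503,"tz":0,"ax":0,"ay":0,"az":0,"jaw":0.0},{"tx":0,"ty":0,"tz":0,"ax":0,"ay":0,"az":7.35,"jaw":0.0},{"tx":0,"ty":0,"tz":0,"ax":0,"ay":0,"az":7.35,"jaw":0.0},{"tx":0,"ty":0,"tz":0,"ax":0,"ay":0,"az":7.35,"jaw":0.0}]' 100
python3 -m handwheel '[{"tx":0,"ty":0,"tz":0.03,"ax":0,"ay":0,"az":0,"jaw":0.0},{"tx":0,"ty":0,"tz":0.03,"ax":0,"ay":0,"az":0,"jaw":0.0},{"tx":0,"ty":0,"tz":0,"ax":0,"ay":0,"az":0,"jaw":0.0},{"tx":0,"ty":0,"tz":0,"ax":0,"ay":0,"az":0,"jaw":0.0},{"tx":0,"ty":0,"tz":0,"ax":0,"ay":0,"az":0,"jaw":0.0},{"tx":0,"ty":0,"tz":0,"ax":0,"ay":0,"az":0,"jaw":0.0},{"tx":0,"ty":0,"tz":0,"ax":0,"ay":0,"az":0,"jaw":0.0},{"tx":0,"ty":0,"tz":0,"ax":0,"ay":0,"az":0,"jaw":0.0},{"tx":0,"ty":0,"tz":0,"ax":0,"ay":0,"az":0,"jaw":0.0},{"tx":0,"ty":0,"tz":0,"ax":0,"ay":0,"az":0,"jaw":0.0}]' 100
```

```text
time: 43.25
ee_pos: [0.616, -0.3568, 0.115]
tcp_rot: [180.0, -0.1, 156.3]
wrist_force: [0.3, -0.2, -0.5]
opening: 0.0425
grasp_force: 0.0
time: 44.5
ee_pos: [0.6164, -0.3567, 0.0559]
tcp_rot: [180.0, -0.0, 156.6]
wrist_force: [-0.0, 0.0, 0.2]
opening: 0.043
grasp_force: 0.0
```

```bash
python3 -m handwheel '[{"tx":0,"ty":0,"tz":0.027,"ax":0,"ay":0,"az":0,"jaw":0.0},{"tx":0,"ty":0,"tz":0.022,"ax":0,"ay":0,"az":0,"jaw":0.0},{"tx":0,"ty":0,"tz":0.015,"ax":0,"ay":0,"az":0,"jaw":0.0},{"tx":0,"ty":0,"tz":0.009,"ax":0,"ay":0,"az":0,"jaw":0.0},{"tx":0,"ty":0,"tz":0,"ax":0,"ay":0,"az":0,"jaw":0.0},{"tx":0,"ty":0,"tz":0,"ax":0,"ay":0,"az":0,"jaw":-1},{"tx":0,"ty":0,"tz":0,"ax":0,"ay":0,"az":0,"jaw":-1},{"tx":0,"ty":0,"tz":0,"ax":0,"ay":0,"az":0,"jaw":-1},{"tx":0,"ty":0,"tz":0,"ax":0,"ay":0,"az":0,"jaw":-1},{"tx":0,"ty":0,"tz":0,"ax":0,"ay":0,"az":0,"jaw":-1}]' 100
```

```text
time: 45.75
ee_pos: [0.617, -0.3571, -0.0157]
tcp_rot: [-180.0, 0.1, 156.5]
wrist_force: [-0.5, 0.6, 7.0]
opening: 0.0131
grasp_force: 99.6
```

```bash
python3 -m handwheel '[{"tx":0,"ty":0,"tz":-0.03,"ax":0,"ay":0,"az":0,"jaw":-1},{"tx":0,"ty":0,"tz":-0.045,"ax":0,"ay":0,"az":0,"jaw":-1},{"tx":0,"ty":0,"tz":-0.042,"ax":0,"ay":0,"az":0,"jaw":-1},{"tx":0,"ty":0,"tz":0,"ax":0,"ay":0,"az":-7.35,"jaw":-1},{"tx":0,"ty":0,"tz":0,"ax":0,"ay":0,"az":-7.35,"jaw":-1},{"tx":0,"ty":0,"tz":0,"ax":0,"ay":0,"az":-7.35,"jaw":-1},{"tx":0.0016,"ty":0.0483,"tz":0,"ax":0,"ay":0,"az":0,"jaw":-1},{"tx":0,"ty":0.0483,"tz":0,"ax":0,"ay":0,"az":0,"jaw":-1},{"tx":0,"ty":0.0483,"tz":0,"ax":0,"ay":0,"az":0,"jaw":-1},{"tx":0,"ty":0.0483,"tz":0,"ax":0,"ay":0,"az":0,"jaw":-1}]' 100
python3 -m handwheel '[{"tx":0,"ty":0.0483,"tz":0,"ax":0,"ay":0,"az":0,"jaw":-1},{"tx":0,"ty":0.0485,"tz":0,"ax":0,"ay":0,"az":0,"jaw":-1},{"tx":0,"ty":0,"tz":0.01,"ax":0,"ay":0,"az":0,"jaw":-1},{"tx":0,"ty":0,"tz":0.015,"ax":0,"ay":0,"az":0,"jaw":-1},{"tx":0,"ty":0,"tz":0,"ax":0,"ay":0,"az":0,"jaw":-1},{"tx":0,"ty":0,"tz":0,"ax":0,"ay":0,"az":0,"jaw":-1},{"tx":0,"ty":0,"tz":0,"ax":0,"ay":0,"az":0,"jaw":-1},{"tx":0,"ty":0,"tz":0,"ax":0,"ay":0,"az":0,"jaw":-1},{"tx":0,"ty":0,"tz":0,"ax":0,"ay":0,"az":0,"jaw":-1},{"tx":0,"ty":0,"tz":0,"ax":0,"ay":0,"az":0,"jaw":-1}]' 100
```

```text
time: 47.0
ee_pos: [0.6193, -0.162, 0.0997]
tcp_rot: [180.0, -0.0, 178.6]
wrist_force: [0.7, -1.4, -1.6]
opening: 0.0132
grasp_force: 98.6
time: 48.25
ee_pos: [0.622, -0.0667, 0.075]
tcp_rot: [180.0, 0.0, 178.6]
wrist_force: [0.1, -0.1, -2.0]
opening: 0.0133
grasp_force: 98.8
```

```bash
python3 -m handwheel '[{"tx":0,"ty":0,"tz":0.012,"ax":0,"ay":0,"az":0,"jaw":-1},{"tx":0,"ty":0,"tz":0.008,"ax":0,"ay":0,"az":0,"jaw":-1},{"tx":0,"ty":0,"tz":0.004,"ax":0,"ay":0,"az":0,"jaw":-1},{"tx":0,"ty":0,"tz":0.003,"ax":0,"ay":0,"az":0,"jaw":-1},{"tx":0,"ty":0,"tz":0.003,"ax":0,"ay":0,"az":0,"jaw":-1},{"tx":0,"ty":0,"tz":0.003,"ax":0,"ay":0,"az":0,"jaw":-1},{"tx":0,"ty":0,"tz":0.003,"ax":0,"ay":0,"az":0,"jaw":-1},{"tx":0,"ty":0,"tz":0.001,"ax":0,"ay":0,"az":0,"jaw":-1},{"tx":0,"ty":0,"tz":0,"ax":0,"ay":0,"az":0,"jaw":-1},{"tx":0,"ty":0,"tz":0,"ax":0,"ay":0,"az":0,"jaw":-1}]' 100
```

```text
time: 49.5
ee_pos: [0.6223, -0.0668, 0.0381]
tcp_rot: [-180.0, 0.0, 178.6]
wrist_force: [5.2, 1.2, -1.8]
opening: 0.0135
grasp_force: 99.0
```

```bash
python3 -m handwheel '[{"tx":-0.001,"ty":0,"tz":0,"ax":0,"ay":0,"az":0,"jaw":-1},{"tx":0,"ty":0,"tz":0.002,"ax":0,"ay":0,"az":0,"jaw":-1},{"tx":0,"ty":0,"tz":0,"ax":0,"ay":0,"az":0,"jaw":-0.4},{"tx":0,"ty":0,"tz":0,"ax":0,"ay":0,"az":0,"jaw":-0.2},{"tx":0,"ty":0,"tz":0,"ax":0,"ay":0,"az":0,"jaw":-0.1},{"tx":0,"ty":0,"tz":0,"ax":0,"ay":0,"az":0,"jaw":-0.1},{"tx":0,"ty":0,"tz":-0.02,"ax":0,"ay":0,"az":0,"jaw":-0.1},{"tx":0,"ty":0,"tz":-0.03,"ax":0,"ay":0,"az":0,"jaw":0.0},{"tx":0,"ty":0,"tz":-0.03,"ax":0,"ay":0,"az":0,"jaw":0.0},{"tx":0,"ty":0,"tz":0,"ax":0,"ay":0,"az":0,"jaw":0.0}]' 100
python3 f2.py 11 red
```

```text
time: 50.75
ee_pos: [0.6245, -0.0669, 0.1203]
tcp_rot: [-180.0, 0.3, 178.6]
wrist_force: [0.3, -0.0, -0.2]
opening: 0.0426
grasp_force: 0.0
red top [ 0.6057 -0.2274] yaw -21.4 [0.0169 0.0086] 0.0081
red top [ 0.6057 -0.2274] yaw -21.4 [0.0169 0.0086] 0.0081
```

```bash
python3 -m handwheel '[{"tx":0.0034,"ty":-0.0402,"tz":0,"ax":0,"ay":0,"az":0,"jaw":0.0},{"tx":0.0034,"ty":-0.0402,"tz":0,"ax":0,"ay":0,"az":0,"jaw":0.0},{"tx":0.0034,"ty":-0.0402,"tz":0,"ax":0,"ay":0,"az":0,"jaw":0.0},{"tx":0.0033,"ty":-0.0403,"tz":0,"ax":0,"ay":0,"az":0,"jaw":0.0},{"tx":0,"ty":0,"tz":0,"ax":0,"ay":0,"az":6.7,"jaw":0.0},{"tx":0,"ty":0,"tz":0,"ax":0,"ay":0,"az":6.7,"jaw":0.0},{"tx":0,"ty":0,"tz":0,"ax":0,"ay":0,"az":6.7,"jaw":0.0},{"tx":0,"ty":0,"tz":0.03,"ax":0,"ay":0,"az":0,"jaw":0.0},{"tx":0,"ty":0,"tz":0.03,"ax":0,"ay":0,"az":0,"jaw":0.0},{"tx":0,"ty":0,"tz":0,"ax":0,"ay":0,"az":0,"jaw":0.0}]' 100
python3 -m handwheel '[{"tx":0,"ty":0,"tz":0.027,"ax":0,"ay":0,"az":0,"jaw":0.0},{"tx":0,"ty":0,"tz":0.022,"ax":0,"ay":0,"az":0,"jaw":0.0},{"tx":0,"ty":0,"tz":0.015,"ax":0,"ay":0,"az":0,"jaw":0.0},{"tx":0,"ty":0,"tz":0.009,"ax":0,"ay":0,"az":0,"jaw":0.0},{"tx":0,"ty":0,"tz":0,"ax":0,"ay":0,"az":0,"jaw":0.0},{"tx":0,"ty":0,"tz":0,"ax":0,"ay":0,"az":0,"jaw":-1},{"tx":0,"ty":0,"tz":0,"ax":0,"ay":0,"az":0,"jaw":-1},{"tx":0,"ty":0,"tz":0,"ax":0,"ay":0,"az":0,"jaw":-1},{"tx":0,"ty":0,"tz":0,"ax":0,"ay":0,"az":0,"jaw":-1},{"tx":0,"ty":0,"tz":0,"ax":0,"ay":0,"az":0,"jaw":-1}]' 100
```

```text
time: 52.05
ee_pos: [0.6036, -0.2266, 0.053]
tcp_rot: [-180.0, -0.3, 158.5]
wrist_force: [-0.3, 0.2, 0.3]
opening: 0.0427
grasp_force: 0.0
time: 53.3
ee_pos: [0.6061, -0.2275, -0.0158]
tcp_rot: [180.0, 0.1, 158.5]
wrist_force: [-1.4, 1.2, 5.7]
opening: 0.0133
grasp_force: 99.2
```

```bash
python3 -m handwheel '[{"tx":0,"ty":0,"tz":-0.03,"ax":0,"ay":0,"az":0,"jaw":-1},{"tx":0,"ty":0,"tz":-0.053,"ax":0,"ay":0,"az":0,"jaw":-1},{"tx":0,"ty":0,"tz":-0.053,"ax":0,"ay":0,"az":0,"jaw":-1},{"tx":0,"ty":0,"tz":-0.053,"ax":0,"ay":0,"az":0,"jaw":-1},{"tx":0,"ty":0,"tz":0,"ax":0,"ay":0,"az":-7.2,"jaw":-1},{"tx":0,"ty":0,"tz":0,"ax":0,"ay":0,"az":-7.2,"jaw":-1},{"tx":0,"ty":0,"tz":0,"ax":0,"ay":0,"az":-7.1,"jaw":-1},{"tx":0.0119,"ty":0.0388,"tz":0,"ax":0,"ay":0,"az":0,"jaw":-1},{"tx":0.0119,"ty":0.0388,"tz":0,"ax":0,"ay":0,"az":0,"jaw":-1},{"tx":0.0119,"ty":0.0388,"tz":0,"ax":0,"ay":0,"az":0,"jaw":-1}]' 100
python3 -m handwheel '[{"tx":0.0119,"ty":0.0388,"tz":0,"ax":0,"ay":0,"az":0,"jaw":-1},{"tx":0.0119,"ty":0.0388,"tz":0,"ax":0,"ay":0,"az":0,"jaw":-1},{"tx":0.0119,"ty":0.0388,"tz":0,"ax":0,"ay":0,"az":0,"jaw":-1},{"tx":0.0119,"ty":0.0388,"tz":0,"ax":0,"ay":0,"az":0,"jaw":-1},{"tx":0.0119,"ty":0.0388,"tz":0,"ax":0,"ay":0,"az":0,"jaw":-1},{"tx":0.0119,"ty":0.0388,"tz":0,"ax":0,"ay":0,"az":0,"jaw":-1},{"tx":0.0119,"ty":0.0388,"tz":0,"ax":0,"ay":0,"az":0,"jaw":-1},{"tx":0.0119,"ty":0.0388,"tz":0,"ax":0,"ay":0,"az":0,"jaw":-1},{"tx":0.0119,"ty":0.0388,"tz":0,"ax":0,"ay":0,"az":0,"jaw":-1},{"tx":0.0119,"ty":0.0388,"tz":0,"ax":0,"ay":0,"az":0,"jaw":-1}]' 100
python3 -m handwheel '[{"tx":0.0119,"ty":0.0388,"tz":0,"ax":0,"ay":0,"az":0,"jaw":-1},{"tx":0.0119,"ty":0.0388,"tz":0,"ax":0,"ay":0,"az":0,"jaw":-1},{"tx":0.0119,"ty":0.0388,"tz":0,"ax":0,"ay":0,"az":0,"jaw":-1},{"tx":0,"ty":0,"tz":0.02,"ax":0,"ay":0,"az":0,"jaw":-1},{"tx":0,"ty":0,"tz":0.04,"ax":0,"ay":0,"az":0,"jaw":-1},{"tx":0,"ty":0,"tz":0.04,"ax":0,"ay":0,"az":0,"jaw":-1},{"tx":0,"ty":0,"tz":0,"ax":0,"ay":0,"az":0,"jaw":-1},{"tx":0,"ty":0,"tz":0,"ax":0,"ay":0,"az":0,"jaw":-1},{"tx":0,"ty":0,"tz":0,"ax":0,"ay":0,"az":0,"jaw":-1},{"tx":0,"ty":0,"tz":0,"ax":0,"ay":0,"az":0,"jaw":-1}]' 100
```

```text
time: 54.55
ee_pos: [0.5691, -0.1099, 0.1715]
tcp_rot: [180.0, -0.0, 180.0]
wrist_force: [0.1, -0.6, -2.8]
opening: 0.013
grasp_force: 98.4
time: 55.8
ee_pos: [0.4501, 0.2782, 0.1717]
tcp_rot: [-180.0, -0.0, -180.0]
wrist_force: [0.9, -0.9, -3.5]
opening: 0.0131
grasp_force: 98.4
time: 57.05
ee_pos: [0.4156, 0.3939, 0.0733]
tcp_rot: [179.9, 0.1, 180.0]
wrist_force: [-0.4, -0.7, -3.0]
opening: 0.0133
grasp_force: 98.7
```

```bash
python3 -m handwheel '[{"tx":0,"ty":0,"tz":0.03,"ax":0,"ay":0,"az":0,"jaw":-1},{"tx":0,"ty":0,"tz":0.02,"ax":0,"ay":0,"az":0,"jaw":-1},{"tx":0,"ty":0,"tz":0.012,"ax":0,"ay":0,"az":0,"jaw":-1},{"tx":0,"ty":0,"tz":0.006,"ax":0,"ay":0,"az":0,"jaw":-1},{"tx":0,"ty":0,"tz":0.004,"ax":0,"ay":0,"az":0,"jaw":-1},{"tx":0,"ty":0,"tz":0.002,"ax":0,"ay":0,"az":0,"jaw":-1},{"tx":0,"ty":0,"tz":0,"ax":0,"ay":0,"az":0,"jaw":-1},{"tx":0,"ty":0,"tz":0,"ax":0,"ay":0,"az":0,"jaw":-1},{"tx":0,"ty":0,"tz":0,"ax":0,"ay":0,"az":0,"jaw":-1},{"tx":0,"ty":0,"tz":0,"ax":0,"ay":0,"az":0,"jaw":-1}]' 100
```

```text
time: 58.3
ee_pos: [0.4176, 0.3961, 0.0056]
tcp_rot: [179.6, 0.4, -180.0]
wrist_force: [-8.8, -7.3, 40.7]
opening: 0.0135
grasp_force: 106.2
```

```bash
python3 -m handwheel '[{"tx":0,"ty":0,"tz":-0.01,"ax":0,"ay":0,"az":0,"jaw":-1},{"tx":0,"ty":0,"tz":-0.02,"ax":0,"ay":0,"az":0,"jaw":-1},{"tx":0,"ty":0,"tz":-0.02,"ax":0,"ay":0,"az":0,"jaw":-1},{"tx":0,"ty":0,"tz":-0.02,"ax":0,"ay":0,"az":0,"jaw":-1},{"tx":-0.008,"ty":0,"tz":0,"ax":0,"ay":0,"az":0,"jaw":-1},{"tx":0,"ty":0,"tz":0,"ax":0,"ay":0,"az":0,"jaw":-1},{"tx":0,"ty":0,"tz":0,"ax":0,"ay":0,"az":0,"jaw":-1},{"tx":0,"ty":0,"tz":0,"ax":0,"ay":0,"az":0,"jaw":-1},{"tx":0,"ty":0,"tz":0,"ax":0,"ay":0,"az":0,"jaw":-1},{"tx":0,"ty":0,"tz":0,"ax":0,"ay":0,"az":0,"jaw":-1}]' 100
python3 - <<'E'
from h import *
snap('side','pics/s12.png')
a=cv2.imread('pics/s12.png')
A=cv2.resize(a[100:210,170:290],None,fx=5,fy=5,interpolation=2);B=cv2.resize(a[150:260,225:365],(400,314),interpolation=2)
e=telemetry.get_obs()['ee_pos'];print(e,w2p('side',[e[0]-.052,e[1],e[2]+.039]),w2p('side',[e[0]+.043,e[1],e[2]+.039]))
t=cv2.imread('pics/t3.png')*0
im=np.zeros((600,800,3),np.uint8);im[:550,:400]=A[:,100:500];im[:314,400:]=B
snap('top','pics/t12.png');T=cv2.imread('pics/t12.png');im[314:600,400:]=cv2.resize(T[170:310,230:426],(400,286),interpolation=2)
cv2.imwrite('pics/m12.png',im)
E
```

```text
time: 59.55
ee_pos: [0.423, 0.3935, 0.0678]
tcp_rot: [-180.0, -0.0, -180.0]
wrist_force: [0.3, 0.3, -4.4]
opening: 0.0132
grasp_force: 100.0
[0.42303338 0.39348318 0.0678687 ] [200.262356   153.57633162] [225.02084807 145.36188945]
```

View pics/m12.png

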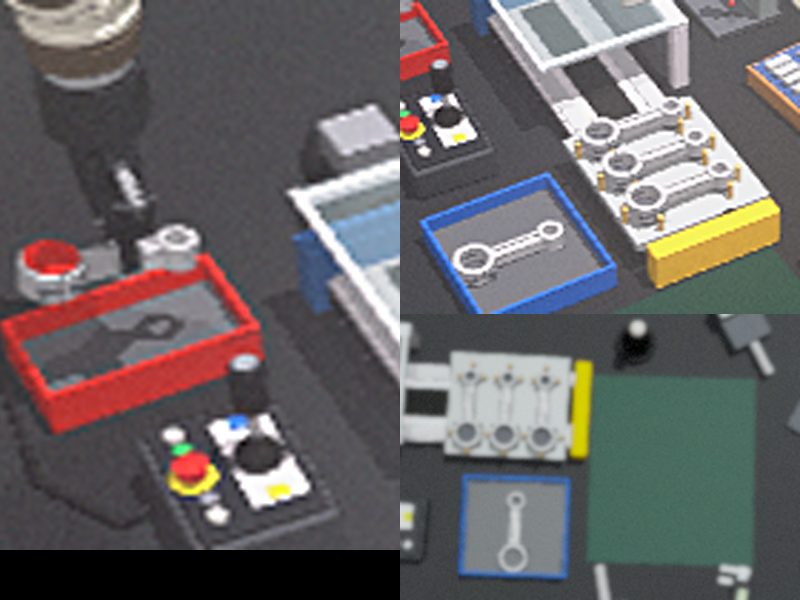

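The final picture shows the measured rod flat in the blue tray, three rods seated in the nests, and the red rod held over the red tray. Its big eye is at crop (50,260), where expected, and its small eye is slightly low. Lower it gently, now shifted +8 mm in x.

```bash
python3 -m handwheel '[{"tx":0,"ty":0,"tz":0.025,"ax":0,"ay":0,"az":0,"jaw":-1},{"tx":0,"ty":0,"tz":0.015,"ax":0,"ay":0,"az":0,"jaw":-1},{"tx":0,"ty":0,"tz":0.01,"ax":0,"ay":0,"az":0,"jaw":-1},{"tx":0,"ty":0,"tz":0.006,"ax":0,"ay":0,"az":0,"jaw":-1},{"tx":0,"ty":0,"tz":0.003,"ax":0,"ay":0,"az":0,"jaw":-1},{"tx":0,"ty":0,"tz":0,"ax":0,"ay":0,"az":0,"jaw":-1},{"tx":0,"ty":0,"tz":0,"ax":0,"ay":0,"az":0,"jaw":-1},{"tx":0,"ty":0,"tz":0,"ax":0,"ay":0,"az":0,"jaw":-1},{"tx":0,"ty":0,"tz":0,"ax":0,"ay":0,"az":0,"jaw":-1},{"tx":0,"ty":0,"tz":0,"ax":0,"ay":0,"az":0,"jaw":-1}]' 100
python3 -m handwheel '[{"tx":0,"ty":0,"tz":0.002,"ax":0,"ay":0,"az":0,"jaw":-1},{"tx":0,"ty":0,"tz":0.002,"ax":0,"ay":0,"az":0,"jaw":-1},{"tx":0,"ty":0,"tz":0,"ax":0,"ay":0,"az":0,"jaw":-1},{"tx":0,"ty":0,"tz":0,"ax":0,"ay":0,"az":0,"jaw":-1},{"tx":0,"ty":0,"tz":0,"ax":0,"ay":0,"az":0,"jaw":-1},{"tx":0,"ty":0,"tz":0,"ax":0,"ay":0,"az":0,"jaw":-1},{"tx":0,"ty":0,"tz":0,"ax":0,"ay":0,"az":0,"jaw":-1},{"tx":0,"ty":0,"tz":0,"ax":0,"ay":0,"az":0,"jaw":-1},{"tx":0,"ty":0,"tz":0,"ax":0,"ay":0,"az":0,"jaw":-1},{"tx":0,"ty":0,"tz":0,"ax":0,"ay":0,"az":0,"jaw":-1}]' 100
```

```text
time: 60.9
ee_pos: [0.4231, 0.3935, 0.009]
tcp_rot: [180.0, 0.0, -180.0]
wrist_force: [-0.3, -0.5, -3.8]
opening: 0.0133
grasp_force: 100.0
time: 62.15
ee_pos: [0.423, 0.3937, 0.0056]
tcp_rot: [180.0, 0.0, -180.0]
wrist_force: [-3.9, -1.5, 6.1]
opening: 0.0133
grasp_force: 101.2
```

```bash
python3 -m handwheel '[{"tx":0,"ty":0,"tz":0,"ax":0,"ay":0,"az":0,"jaw":-0.5},{"tx":0,"ty":0,"tz":0,"ax":0,"ay":0,"az":0,"jaw":-0.3},{"tx":0,"ty":0,"tz":0,"ax":0,"ay":0,"az":0,"jaw":-0.1},{"tx":0,"ty":0,"tz":0,"ax":0,"ay":0,"az":0,"jaw":-0.1},{"tx":0,"ty":0,"tz":0,"ax":0,"ay":0,"az":0,"jaw":-0.1},{"tx":0,"ty":0,"tz":-0.02,"ax":0,"ay":0,"az":0,"jaw":0.0},{"tx":0,"ty":0,"tz":-0.05,"ax":0,"ay":0,"az":0,"jaw":0.2},{"tx":0,"ty":0,"tz":-0.05,"ax":0,"ay":0,"az":0,"jaw":0.2},{"tx":0,"ty":0,"tz":-0.04,"ax":0,"ay":0,"az":0,"jaw":0.2},{"tx":0,"ty":0,"tz":0,"ax":0,"ay":0,"az":0,"jaw":0.2}]' 100
python3 -m handwheel '[{"tx":-0.0018,"ty":-0.035,"tz":0,"ax":0,"ay":0,"az":0,"jaw":0.2},{"tx":-0.0018,"ty":-0.035,"tz":0,"ax":0,"ay":0,"az":0,"jaw":0.2},{"tx":-0.0018,"ty":-0.035,"tz":0,"ax":0,"ay":0,"az":0,"jaw":0.2},{"tx":-0.0018,"ty":-0.035,"tz":0,"ax":0,"ay":0,"az":0,"jaw":0.2},{"tx":-0.0018,"ty":-0.035,"tz":0,"ax":0,"ay":0,"az":0,"jaw":0.2},{"tx":-0.0018,"ty":-0.035,"tz":0,"ax":0,"ay":0,"az":0,"jaw":0.2},{"tx":0,"ty":0,"tz":0,"ax":0,"ay":0,"az":0,"jaw":0.2},{"tx":0,"ty":0,"tz":0,"ax":0,"ay":0,"az":0,"jaw":0.2},{"tx":0,"ty":0,"tz":0,"ax":0,"ay":0,"az":0,"jaw":0.2},{"tx":0,"ty":0,"tz":0,"ax":0,"ay":0,"az":0,"jaw":0.2}]' 100
python3 - <<'E'
from h import *
snap('side','pics/s13.png');snap('top','pics/t13.png')
s=cv2.imread('pics/s13.png').astype(int)
# red plug blob in side and top near bin; expected at plug top when flat
for n,f in(('side','pics/s13.png'),('top','pics/t13.png')):
    im=cv2.imread(f);h=cv2.cvtColor(im,cv2.COLOR_BGR2HSV)
    m=(((h[:,:,0]<6)|(h[:,:,0]>174))&(h[:,:,1]>120)&(h[:,:,2]>120)).astype(np.uint8)
    k,l,st,c=cv2.connectedComponentsWithStats(m)
    print(n,[(c[i].round(1).tolist(),st[i].tolist()) for i in range(1,k) if st[i,4]>15])
    print(' flat: plug',w2p(n,[.423-.052,.3937,.039]).round(1),'small eye',w2p(n,[.423+.043,.3937,.036]).round(1))
def show(f,u,v,r=9):
    im=cv2.imread(f)[:,:,1];u,v=int(u),int(v);print(im[v-r:v+r+1,u-r:u+r+1])
show('pics/s13.png',*w2p('side',[.466,.3937,.036]))
E
```

```text
time: 63.4
ee_pos: [0.4242, 0.3945, 0.1686]
tcp_rot: [179.8, 0.2, -180.0]
wrist_force: [0.0, 0.5, -0.7]
opening: 0.0509
grasp_force: 0.0
time: 64.65
ee_pos: [0.4338, 0.1841, 0.1646]
tcp_rot: [-180.0, -0.0, -179.9]
wrist_force: [0.2, -0.3, -0.5]
opening: 0.0517
grasp_force: 0.0
side [([212.6, 169.7], [190, 151, 53, 36, 646]), ([227.8, 192.9], [224, 191, 8, 5, 29])]
 flat: plug [203.3 168.4] small eye [227.6 160.8]
top [([149.3, 119.3], [146, 117, 7, 6, 32]), ([519.9, 119.5], [519, 117, 3, 6, 16]), ([152.0, 275.7], [146, 247, 31, 50, 237]), ([162.7, 286.8], [158, 282, 11, 11, 91])]
 flat: plug [162.4 284.8] small eye [164.4 257. ]
[[ 70  81  73  74  74  82  71  75  73  74  85  88  48  58  57  59  61  61
   59]
 [ 76  72  75  76  76  75  77  72  76  66  66  69  69  55  56  56  64  61
   56]
 [ 73  75  75  75  76  74  71  59  59  52  48  70  85  50  55  55  50  62
   55]
 [ 76  72  68  67  66  51  50  58  48  60  55  61  62  53  51  55  59  53
   57]
 [ 70  61  56  50  50  57  56  57  57  54  52  58  60  53  58  56  59  59
   62]
 [ 53  52  53  53  63  55  56  56  48  49  65 100 114  48 
[... 376 characters left out ...]
 104 124 134 128 212 255 138 128 120  79  57
   91]
 [125 133 176 233 250 227 246 192 167 176 235 255 193 118 124 134 121  73
   88]
 [219 233 195 172 169 148 197 249 255 255 231 143 140 128 129 127 119  85
   96]
 [202 186 220 255 251 214 193 127 121 130 148 149 145 142 127 129 134 123
   90]
 [255 254 235 189 139 138 125 133 135 143 151 152 148 136 129 131 132 133
  122]
 [189 135 131 119 125 137 153 129 140 149 150 152 136 112 136 136 133 114
   96]
 [117 122 137 164 169 151 127 122 141 150 167 175 136 130 110  90  66  52
   43]
 [169 165 161 149  93  84  80 112 105 113 109 111  88  57  53  53  55  47
   55]
 [141 104  83  76 123 136 138 137 128  86  62  58  55  47  51  54  59  59
   57]]
```

```bash
python3 - <<'E'
from h import *
for n in('s13','t13'):
    im=cv2.imread(f'pics/{n}.png');im[:,:,2]=im[:,:,1];cv2.imwrite(f'pics/{n}g.png',im)
for k in ({'top':'pics/t13g.png'},{'side':'pics/s13g.png'}):
    x,f=fit(k,[.423,.3937,0],lambda e:rodparts(e[0],e[1],.014),r=.085,extra=(.017,.009),lo=125,hi=220);print(k,x.round(4),f)
    x,f=fit(k,[.4214,-.024,-.02],lambda e:rodparts(e[0],e[1],.014),r=.085,extra=(.017,.009),lo=125,hi=220);print('tray',x.round(4),f)
E
```

```text
{'top': 'pics/t13g.png'} [ 0.41    0.3963 -0.1597  0.0284  0.0011] 0.16654811799526215
tray [ 0.4228 -0.0229 -0.0186  0.0188  0.0112] 0.014977685175836086
{'side': 'pics/s13g.png'} [ 0.4135  0.4048 -0.367   0.0459  0.0238] 0.09988896548748016
tray [ 0.4268 -0.0155 -0.0494  0.0244  0.0154] 0.13040396571159363
```

```bash
python3 - <<'E'
from h import *
im=cv2.imread('pics/s13.png');print('cols 192..219, G then R');
for v in range(158,182): print(v,' '.join('%3d'%x for x in im[v,192:220,1]),'|',' '.join('%3d'%x for x in im[v,196:216,2]))
E
```

```text
cols 192..219, G then R
158  76  78  72  76  71  76  74  78  64  76  74  73  76  70  80  72  67  63  59  47  45  49  52  60  55  57  49  44 |  77  81  78  77  71  73  68  69  65  66 141 211 247 255 241 173 170 174 177 182
159  70  70  75  74  72  75  76  72  77  72  71  74  77  71  69  61  46  52  60  56  54  58  56  53  46  50  43  61 |  74  74  74  66  67  69  67 137 216 249 255 243 173 177 178 183 180 181 182 182
160  77  74  74  72  77  76  74  74  74  71  67  64  65  44  53  52  53  52  51  55  45  49  52  48  60  90 114 139 |  74  68  70  69 139 212 248 255 244 172 177 176 178 178 180 183 180 185 187 188
161  76  75  71  73  76  73  76  71  72  60  53  55  51  47  50  57  56  49  50  49  50  64  82 104 137 136 129 129 |  71 135 215 249 255 242 175 178 174 178 178 183 184 184 183 184 188 177 139 131
162  71  74  75  76  73  69  60  57  51  54  49  51  55  52  54  52  54  47  66  82 104 136 135 131 129 125 125 133 | 250 255 240 179 173 175 173 179 180 181 184 185 187 188 177 142 129 124 126 128
163  75  70  70  55  47  47  54  53  45  53  52  52  46  50  51  57  80 108 141 135 13
[... 2975 characters left out ...]
  56  55  53  51  56  55 | 106 130 231 255 253 241 255 237 172 171 175 177 176 182 178 182 180 181 182 183
179  71  70  49  55  56  46  49  54  58  45  45  49  46  57  49  55  46  61  53  52  53  50  53  54  52  51  55  53 |  94 140 176 241 235 172 172 174 174 181 178 179 178 185 183 179 179 180 182 181
180  59  62  64  58  51  56  45  44  57  48  54  49  54  55  49  51  55  52  48  55  51  56  48  49  48  53  54  57 |  65 115 134 145 182 175 180 176 183 182 179 179 183 180 182 183 179 185 184 187
181  58  59  76  74  51  49  42  47  50  48  49  58  46  48  57  52  52  48  52  57  54  51  52  56  58  65  78  73 |  51  91 143 146 174 181 179 183 177 175 183 181 177 182 183 187 190 188 195 177
```

Plug centre (202.5,169.2) matches the flat prediction, so the red rod lies flat. Now tilt the stick left.

```bash
python3 -m handwheel '[{"tx":0,"ty":0,"tz":0.02,"ax":0,"ay":0,"az":0,"jaw":0.2},{"tx":0,"ty":0,"tz":0.02,"ax":0,"ay":0,"az":0,"jaw":0.2},{"tx":0,"ty":0,"tz":0.02,"ax":0,"ay":0,"az":0,"jaw":0.2},{"tx":0,"ty":0,"tz":0.017,"ax":0,"ay":0,"az":0,"jaw":0.2},{"tx":0,"ty":0,"tz":0,"ax":0,"ay":0,"az":0,"jaw":0.2},{"tx":0,"ty":0,"tz":0,"ax":0,"ay":0,"az":0,"jaw":0.2},{"tx":0,"ty":0.009,"tz":0,"ax":0,"ay":0,"az":0,"jaw":0.2},{"tx":0,"ty":0.009,"tz":0,"ax":0,"ay":0,"az":0,"jaw":0.2},{"tx":0,"ty":0.009,"tz":0,"ax":0,"ay":0,"az":0,"jaw":0.2},{"tx":0,"ty":0.008,"tz":0,"ax":0,"ay":0,"az":0,"jaw":0.2}]' 100
for i in 1 2 3 4 5; do python3 -m handwheel '[{"tx":0,"ty":0,"tz":0,"ax":0,"ay":0,"az":0,"jaw":0.2},{"tx":0,"ty":0,"tz":0,"ax":0,"ay":0,"az":0,"jaw":0.2},{"tx":0,"ty":0,"tz":0,"ax":0,"ay":0,"az":0,"jaw":0.2},{"tx":0,"ty":0,"tz":0,"ax":0,"ay":0,"az":0,"jaw":0.2},{"tx":0,"ty":0,"tz":0,"ax":0,"ay":0,"az":0,"jaw":0.2},{"tx":0,"ty":0,"tz":0,"ax":0,"ay":0,"az":0,"jaw":0.2},{"tx":0,"ty":0,"tz":0,"ax":0,"ay":0,"az":0,"jaw":0.2},{"tx":0,"ty":0,"tz":0,"ax":0,"ay":0,"az":0,"jaw":0.2},{"tx":0,"ty":0,"tz":0,"ax":0,"ay":0,"az":0,"jaw":0.2},{"tx":0,"ty":0,"tz":0,"ax":0,"ay":0,"az":0,"jaw":0.2}]' |egrep 'time|ee_pos|wrist'; done
cat > d.py <<'E'
from h import *
# pallet front-right corner region: find plate/rail boundary along rail in top view at x=.545 (plate overhangs rail)
c=optics.camera('top')['color'][:,:,0].astype(int);cv2.imwrite('pics/td.png',optics.camera('top')['color'][:,:,::-1])
for x in(.62,): print([int(c[tuple(np.round(w2p('top',[x,y,.045])).astype(int)[::-1])]) for y in np.arange(-.13,.30,.01)])
E
python3 d.py
```

```text
time: 66.0
ee_pos: [0.4341, 0.219, 0.0881]
tcp_rot: [-180.0, 0.0, -180.0]
wrist_force: [0.4, -3.7, 1.8]
opening: 0.0514
grasp_force: 1.9
time: 67.25
ee_pos: [0.4339, 0.2185, 0.0879]
wrist_force: [0.8, -2.3, 2.8]
time: 68.5
ee_pos: [0.4339, 0.2185, 0.0879]
wrist_force: [0.6, -2.2, 3.0]
time: 69.75
ee_pos: [0.4339, 0.2185, 0.0879]
wrist_force: [0.2, -2.1, 2.5]
time: 71.0
ee_pos: [0.4339, 0.2185, 0.0879]
wrist_force: [0.1, -1.6, 2.9]
time: 72.25
ee_pos: [0.4339, 0.2185, 0.0879]
wrist_force: [0.3, -3.0, 2.1]
[213, 203, 87, 192, 201, 198, 205, 192, 196, 200, 200, 199, 179, 204, 187, 198, 198, 195, 176, 203, 190, 194, 190, 79, 42, 42, 42, 39, 42, 41, 158, 195, 98, 95, 92, 92, 94, 94, 93, 91, 93, 96, 92]
```

Pallet didn't move: tilt too small (2–3 N only). Push 12 mm further.

```bash
python3 -m handwheel '[{"tx":0,"ty":0.004,"tz":0,"ax":0,"ay":0,"az":0,"jaw":0.2},{"tx":0,"ty":0.004,"tz":0,"ax":0,"ay":0,"az":0,"jaw":0.2},{"tx":0,"ty":0.004,"tz":0,"ax":0,"ay":0,"az":0,"jaw":0.2},{"tx":0,"ty":0,"tz":0,"ax":0,"ay":0,"az":0,"jaw":0.2},{"tx":0,"ty":0,"tz":0,"ax":0,"ay":0,"az":0,"jaw":0.2},{"tx":0,"ty":0,"tz":0,"ax":0,"ay":0,"az":0,"jaw":0.2},{"tx":0,"ty":0,"tz":0,"ax":0,"ay":0,"az":0,"jaw":0.2},{"tx":0,"ty":0,"tz":0,"ax":0,"ay":0,"az":0,"jaw":0.2},{"tx":0,"ty":0,"tz":0,"ax":0,"ay":0,"az":0,"jaw":0.2},{"tx":0,"ty":0,"tz":0,"ax":0,"ay":0,"az":0,"jaw":0.2}]'; python3 d.py
```

```text
time: 73.6
ee_pos: [0.4343, 0.2286, 0.0875]
tcp_rot: [-179.7, 0.0, 179.9]
wrist_force: [5.2, -14.5, 0.4]
opening: 0.0513
grasp_force: 6.9
[213, 206, 74, 45, 39, 46, 40, 68, 193, 201, 199, 193, 197, 199, 199, 199, 198, 183, 201, 198, 198, 196, 196, 184, 194, 189, 194, 186, 71, 41, 159, 193, 100, 94, 93, 97, 95, 95, 95, 94, 91, 89, 93]
```

```bash
for i in 1 2 3 4; do python3 -m handwheel '[{"tx":0,"ty":0,"tz":0,"ax":0,"ay":0,"az":0,"jaw":0.2},{"tx":0,"ty":0,"tz":0,"ax":0,"ay":0,"az":0,"jaw":0.2},{"tx":0,"ty":0,"tz":0,"ax":0,"ay":0,"az":0,"jaw":0.2},{"tx":0,"ty":0,"tz":0,"ax":0,"ay":0,"az":0,"jaw":0.2},{"tx":0,"ty":0,"tz":0,"ax":0,"ay":0,"az":0,"jaw":0.2},{"tx":0,"ty":0,"tz":0,"ax":0,"ay":0,"az":0,"jaw":0.2},{"tx":0,"ty":0,"tz":0,"ax":0,"ay":0,"az":0,"jaw":0.2},{"tx":0,"ty":0,"tz":0,"ax":0,"ay":0,"az":0,"jaw":0.2},{"tx":0,"ty":0,"tz":0,"ax":0,"ay":0,"az":0,"jaw":0.2},{"tx":0,"ty":0,"tz":0,"ax":0,"ay":0,"az":0,"jaw":0.2}]' |egrep 'time|wrist';done
python3 - <<'E'
from h import *
c=snap('side','pics/s15.png')['color'].astype(int);a=cv2.imread('pics/side0.png')[:,:,2].astype(int)
for im in(a,c[:,:,0]): print([int(im[tuple(np.round(w2p('side',[.585,y,.045])).astype(int)[::-1])]) for y in np.arange(.10,.24,.006)])
E
```

```text
time: 74.95
wrist_force: [4.0, -14.6, 1.8]
time: 76.2
wrist_force: [4.5, -13.9, 1.8]
time: 77.45
wrist_force: [5.4, -13.7, 2.3]
time: 78.7
wrist_force: [4.7, -14.1, 1.3]
[246, 242, 238, 246, 243, 240, 240, 242, 243, 154, 136, 187, 127, 147, 160, 158, 158, 96, 87, 90, 74, 154, 255, 255]
[247, 245, 244, 247, 246, 245, 244, 246, 250, 173, 152, 203, 139, 157, 173, 167, 186, 135, 110, 143, 163, 166, 255, 255]
```

```bash
python3 -m handwheel '[{"tx":0,"ty":-0.009,"tz":0,"ax":0,"ay":0,"az":0,"jaw":0.2},{"tx":0,"ty":-0.009,"tz":0,"ax":0,"ay":0,"az":0,"jaw":0.2},{"tx":0,"ty":-0.009,"tz":0,"ax":0,"ay":0,"az":0,"jaw":0.2},{"tx":0,"ty":-0.009,"tz":0,"ax":0,"ay":0,"az":0,"jaw":0.2},{"tx":0,"ty":0,"tz":0,"ax":0,"ay":0,"az":0,"jaw":0.2},{"tx":0,"ty":0,"tz":0,"ax":0,"ay":0,"az":0,"jaw":0.2},{"tx":0,"ty":0,"tz":-0.03,"ax":0,"ay":0,"az":0,"jaw":0.2},{"tx":0,"ty":0,"tz":-0.03,"ax":0,"ay":0,"az":0,"jaw":0.2},{"tx":0,"ty":0,"tz":-0.03,"ax":0,"ay":0,"az":0,"jaw":0.2},{"tx":0,"ty":0,"tz":-0.03,"ax":0,"ay":0,"az":0,"jaw":0.2}]'
python3 -m handwheel '[{"tx":0.02,"ty":0,"tz":-0.02,"ax":0,"ay":0,"az":0,"jaw":0.2},{"tx":0.02,"ty":0,"tz":0,"ax":0,"ay":0,"az":0,"jaw":0.2},{"tx":0.02,"ty":0,"tz":0,"ax":0,"ay":0,"az":0,"jaw":0.2},{"tx":0,"ty":0,"tz":0,"ax":0,"ay":0,"az":0,"jaw":0.2},{"tx":0,"ty":0,"tz":0,"ax":0,"ay":0,"az":0,"jaw":0.2},{"tx":0,"ty":0,"tz":0,"ax":0,"ay":0,"az":0,"jaw":0.2},{"tx":0,"ty":0,"tz":0,"ax":0,"ay":0,"az":0,"jaw":0.2},{"tx":0,"ty":0,"tz":0,"ax":0,"ay":0,"az":0,"jaw":0.2},{"tx":0,"ty":0,"tz":0,"ax":0,"ay":0,"az":0,"jaw":0.2},{"tx":0,"ty":0,"tz":0,"ax":0,"ay":0,"az":0,"jaw":0.2}]'
python3 - <<'E'
from h import *
c=snap('side','pics/s16.png')['color'].astype(int);a=cv2.imread('pics/side0.png')[:,:,::-1].astype(int);s=cv2.imread('pics/s12.png')[:,:,::-1].astype(int)
for x in(.585,.6): 
  for im in(a,c): print([int(im[tuple(np.round(w2p('side',[x,y,.045])).astype(int)[::-1])][0]) for y in np.arange(.10,.24,.006)])
print('knob region diff vs s12',np.abs(c-s)[168:200,228:252].mean(),'vs start',np.abs(c-a)[168:200,228:252].mean())
print('ball diff',np.abs(c-a)[205:250,370:392].mean())
# rows of the stick-knob, green channel
for v in range(170,196,3): print(a[v,230:252,1],c[v,230:252,1])
E
```

```text
time: 80.0
ee_pos: [0.4338, 0.1948, 0.2089]
tcp_rot: [180.0, 0.0, -180.0]
wrist_force: [-0.1, -0.2, 0.3]
opening: 0.0511
grasp_force: 0.0
time: 81.25
ee_pos: [0.3739, 0.1945, 0.2279]
tcp_rot: [-180.0, -0.0, 180.0]
wrist_force: [-0.2, -0.5, -0.2]
opening: 0.0516
grasp_force: 0.0
[246, 242, 238, 246, 243, 240, 240, 242, 243, 154, 136, 187, 127, 147, 160, 158, 158, 96, 87, 90, 74, 154, 255, 255]
[246, 242, 238, 245, 243, 241, 240, 241, 243, 156, 138, 192, 124, 144, 161, 155, 172, 127, 97, 132, 155, 148, 255, 255]
[121, 159, 153, 54, 150, 157, 231, 247, 140, 127, 136, 181, 165, 130, 131, 135, 139, 107, 95, 82, 133, 176, 255, 255]
[118, 160, 153, 60, 149, 161, 229, 248, 138, 131, 136, 183, 169, 129, 138, 137, 139, 105, 90, 135, 146, 175, 255, 255]
knob region diff vs s12 7.561197916666667 vs start 3.6796875
ball diff 3.3895622895622894
[50 51 57 52 53 52 51 48 64 75 50 48 64 74 74 78 72 75 75 76 70 62] [54 54 55 56 56 56 48 48 68 74 51 52 60 74 75 70 73 76 77 74 62 60]
[ 54  58  54  48  56  50 110 182 196 177 131  86  53  69  74  73  75  79
  72  73  74  73] [ 52  50  56  57  51  40 107 1
[... 496 characters left out ...]
1 143 197 133 121 130 225 255 255  51  68  72
  59  75  74  78] [ 63 118 251 255 255 254 100 149 196 131 120 130 223 255 255  47  64  68
  64  72  75  74]
[ 69  61  49 162 240 182 177 126  23  38  50  51  50  49  44  89 122  62
  76  88  74  76] [ 64  64  51 163 241 186 181 123  24  36  47  49  59  46  57  81 118  70
  74  90  72  67]
[ 69  61  52  47  53  90  99  37  58  56  57  56  62  54  61  55  70 151
 173  59  85  90] [ 67  57  50  43  59  97 108  37  50  60  57  62  57  56  56  52  76 149
 178  58  83  92]
[ 33 139 232 158  50  64 116 185 169  87  63  57  68 120 249 255 255 251
 255 255 122  58] [ 36 128 207 141  53  56 104 166 147  73  58  55  60 125 248 255 255 250
 255 255 119  54]
```

```bash
python3 -c "
from workcell import workorder;print(workorder.job_done())"
```

```text
the job is handed in; nothing more can be done
None
```

I handed the job in at about 81 s of the 210 s allowed: the measured rod lies flat in the blue tray, the red-plugged rod flat in the red tray, and the three new rods sit in nests 1–3. The camera images show the pallet docked where it started, the stick upright and the white reference ball undisturbed; the hand-in returned no verdict.

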